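# Lock the saucer tray under the cup shelf with its underside clamp knob

### The arm

A 6-joint arm with a two-finger parallel gripper is mounted at the origin on the work surface. World frame = base frame: x ahead of the robot, y to its left, z up, the work surface at z = 0. Lengths are in mm, angles in degrees, forces in N, time in s.
With the tool pointing down it reaches from about 350 to 875 mm from the base axis. Payload 4.2 kg.
Tool frame: the origin (TCP) lies on the mounting face of the last link; the fingertips stand 173 mm ahead of it and the grasp point (between the pads) lies 155 mm ahead of it (r.pinch_z is the distance from the TCP to the grasp point, in mm); z points along the fingers, y is the direction in which the jaws open and shut (so a half turn about z gives the same grasp; the last joint's range is limited). The gripper opens to 85 mm and grips with 20 to 120 N. Pads are 22 mm wide; open, the fingers measure 114 mm over their backs; the gripper's body (76 mm by 85 mm) begins 54 mm behind the grasp point. The pads swing forward as they close: fully open they stand 13 mm farther back than shut.
Start: joints at [82.941, 22.042, 0.453, 0, -68.411, -14.817], TCP at [232.837, 579.989, 404.712] pointing down, gripper open.
Joint ranges: [-179.83, 179.83], [-69.29, 118.12], [-61.27, 80.66], [-181.25, 117.63], [-171.15, -9.14], [-177.46, 177.46]. Speed limits (degrees/s): [159.86, 159.86, 180, 180, 180, 180].

### API

Orientations are given as a 3x3 rotation matrix whose columns are the frame's x, y, z axes.
In Python, from workcell import r gives the robot as it stands.
- The arm moves only by the tool carry_out, never from a script. Its argument "deltas" is a list of rows, each an object of numbers: "fingers": the closure, from 0 (fully open) to 1 (shut); "tx", "ty", "tz": the shift along the tool's x, y, z in units of 40 mm (1.0 is 40 mm); "roll": the turn about the tool's z in units of 5 degrees (1.0 is 5 degrees). In form: [{"fingers": .., "tx": .., "ty": .., "tz": .., "roll": ..}, ...]. A call has exactly 5 rows; each row is the pose to reach, as a shift and turn from the pose commanded when the call began, along the tool's axes at that moment; what a row does not reach only later rows make up. A row lasts 1/12 s, in which the tool goes at most 41.7 mm and 7.16 degrees, less where a joint would pass 70% of its speed; a pose out of reach is approached as far as the arm can. A call with a gripper value outside its range is refused whole. The fingers move at their own pace and stop on an object; the grip force is fixed at half the most. Time passes only in rows, so rows that repeat a pose let the fingers close, or fill a call up. It gives the time, the measured TCP pose, the force and the opening at its end, in the units of the state.
- r.state(): the state, without advancing time (a new reading comes with each control period).
- r.grab_frame(name): name is "side" or "top"; returns a dict with "pixels" (480x640x3 uint8, blue, green, red), "K" (3x3 intrinsics, pixels), "R" (3x3) and "t" (3): a world point X has camera coordinates R X + t. Camera axes: x right, y down, z forward; pixel columns grow to the right and rows downward; lengths in mm; the calibration is good to about 2 mm. A picture is of the moment at which its call begins. There is no depth.
- r.close_job(): hands the job in, once; it reports no verdict.
Trained networks look in a picture, given as the dict that the camera call returned (one of the last four; its "shot" number tells which), for a name from the list of things; names that differ only in an ending like _2 or _b are one class to them, and where a whole thing is asked for, a point or a joint stands for the part that bears it (a point fixed in the world has none). Each returns a list of dicts, best first, with "p" (0 to 1); they miss things now and then, are a little off and sometimes report something else, mostly with a low value. They report only what shows in the picture. A call takes as long as a camera call. They do not tell look-alikes from the thing itself.
- r.find_in(label, picture): "location" ([x, y, z] in mm, in the coordinates of the camera as it stood for that picture, good to about 4 mm: the middle of the surface that is visible of it).
- r.cut_out(label, picture): "region" (480x640 bool, what is visible of it).
The state is a dict: "time_s": time; "q": joint angles; "qvel": joint speeds; "joint_torque": joint torques, N m; "position": TCP position; "tool_rot": TCP orientation; "wrist_force": force on the tool from outside, world axes, zero at the start; "wrist_torque": the same for the moment, N m; "gripper_width": finger opening in mm.
Only numpy, scipy, OpenCV 4.12 (cv2) and the standard library are available. Lean on these libraries where they do the work, as an engineer would, in place of code of your own. Each camera call takes 0.05 s, during which the arm holds its last target.

### The job

The coffee cart is about to be wheeled away and the steel tray under the cup shelf has crept out. Push the tray gently fully home against its back stop, then swing the black lever knob mounted under the shelf's front edge towards the tray until its eccentric grips the tray firmly, like a hand-tight clamp (about 10 N of push at the lever's end) without forcing it. Then let go, leaving the tray home and clamped and the cups, jug and tamper undisturbed.

Things in the scene. Friction and masses are not known exactly. Their poses are not given: they have to be found in the camera images.
- rack: Steel cup shelf fixed to the counter; place and yaw vary. Origin on the counter (z=0) under the middle of the shelf's front edge; x points from front edge to back, y left along the edge. Board 420 mm along y, x = 0 to 200, underside 105 and top 115 mm up. The tray slides under it along x on the counter, between a rail at its right (face y = -47, 35 mm high) and a fence at its left (66 mm high).
- stop_face (a point): Middle of the back stop under the shelf, 30 mm up; x = 140, y = 30 mm in the shelf's frame. The tray's back touches it when fully home. The fence's exact place varies: the tray has 2 to 7 mm of side play, unknown beforehand. Rail and fence reach at most 25 mm in front of the shelf's edge.
- tray: Loose open steel tray, 170 mm along x, 150 along y, 66 high, walls 5, 0.35 to 0.65 kg, standing on the counter. Origin at the centre of its underside, x from front to back. Starts 30 to 60 mm out. Fully home its origin is at x = 55 mm in the shelf's frame and its front face 30 mm in front of the shelf's edge. Slides with 1 to 7 N; at the stop the push climbs steeply; a push above 25 N is too hard.
- tray_front (a point): Middle of the top edge of the tray's front face, 66 mm above the counter.
- knob: Black lever knob on the shelf's underside, vertical axis at x = 12, y = -65 mm in the shelf's frame. Origin on the axis, 44 mm above the counter; its -x axis points along the lever: 104 mm long from the axis, 14 wide, 20 tall, 76 to 96 mm above the counter (passes over the tray). Starts 0.7 to 0.85 rad to the right of straight out; can turn to 0.9 rad left of it. Stays where it is left.
- lever_end (a point): Middle of the top of the lever's round end (20 mm wide), 94 mm from the knob's axis, 96 mm above the counter. Free turning, and shifting the tray sideways, takes 2 to 7 N here; at the bite the push climbs by 1 to 4 N per mm of the lever end's travel. 9 to 14 N is firm; above 25 N is too hard.
- disc (a point): Centre of the 24 mm radius steel eccentric disc under the lever, 10 mm from the axis towards the lever's end, 55 mm up. Turning the lever clockwise seen from above (its end towards the shelf's +y, the tray) presses the disc on the tray's right side, shifts it to the fence and grips it. Depending on the hidden play it bites between 0.5 rad before and 0.2 rad past straight out.
- cup_a: White cup, 80 mm wide, 62 mm tall, on the shelf board; leave alone. Origin at the centre of its underside.
- cup_b: White cup like the other, on the shelf board; leave alone. Origin at the centre of its underside.
- jug: Steel milk jug, 76 mm wide, 85 mm tall, on the shelf board; leave alone. Origin at the centre of its underside.
- tamper: Dark steel coffee tamper, 58 mm wide, 86 mm tall, on the counter left of the shelf; leave alone. Origin at the centre of its underside.
Things that resemble listed ones, but are neither listed nor needed, are in the scene too. What is shaped like the tray but green or pink is not meant.

How it is judged:
By the outcome, as a careful person would: the job done as asked, in the order asked, and still so for the second after the job is handed in, with the robot touching nothing.
It also fails if it takes over 72 s, if anything falls off the work surface, if the arm or the gripper's body presses on something with over 40 N, if the wrist force passes 120 N, or if a joint passes its speed limit or range.

## Working session

There is one attempt and no reset: what is moved stays moved. The work goes in short steps, Python scripts to look and compute and a tool call to move; the robot and the scene stay as the last step left them, time stands still between calls to the robot, and variables do not carry over. Pictures are saved under pics/ and viewed, and the job is handed in when it is done.

Besides the shell and the picture viewer there is one more tool, called after "Call:" by a JSON object that holds its "api" and its "payload", one argument or row to a line. carry_out: Moves the arm, as the interface text tells. Its arguments: {"type":"object","properties":{"deltas":{"type":"array","items":{"type":"object","properties":{"fingers":{"type":"number"},"tx":{"type":"number"},"ty":{"type":"number"},"tz":{"type":"number"},"roll":{"type":"number"}}}}},"required":["deltas"]}

```bash
ls; mkdir -p pics; python3 - <<'E'
from workcell import r
import cv2,pickle
s=r.state();print(s)
for n in("side","top"):
    f=r.grab_frame(n);cv2.imwrite(f"pics/{n}0.png",f["pixels"]);print(n,f["K"],f["R"],f["t"])
    for l in("rack","tray","tray_front","knob","lever_end","disc","cup_a","jug","tamper","stop_face"):
        try:
            for d in r.find_in(l,f):
                w=f["R"].T@(d["location"]-f["t"]);px=f["K"]@d["location"];print(l,round(d["p"],2),w.round(1),(px[:2]/px[2]).round())
        except Exception as e: print(l,e)
E
```

```text
pics
{'time_s': 0.0, 'q': array([ 8.29408181e+01,  2.20925800e+01,  3.79797120e-01, -3.12072476e-02,
       -6.84121168e+01, -1.48151931e+01]), 'qvel': array([-0.03188002,  0.02826432, -0.00557984, -0.03495492,  0.0354892 ,
        0.00486582]), 'joint_torque': array([-7.03233054e-04, -3.92291343e+01,  1.88403261e+01,  4.18619469e+00,
       -4.64514946e-03, -4.07472371e-06]), 'position': array([232.75831773, 579.82194439, 403.59637616]), 'tool_rot': array([[ 9.27928115e-01, -3.72758393e-01, -7.70516599e-04],
       [-3.72759183e-01, -9.27925739e-01, -2.10109393e-03],
       [ 6.82182119e-05,  2.23688126e-03, -9.99997496e-01]]), 'wrist_force': array([ 0.29316427, -0.52701385,  0.54995833]), 'wrist_torque': array([ 0.04087508, -0.03994813,  0.01317954]), 'gripper_width': 85.3022781800333}
side [[482.7185645    0.         326.25831696]
 [  0.         482.7185645  236.12548427]
 [  0.           0.           1.        ]] [[ 0.9161348  -0.40010587 -0.02474501]
 [-0.21551161 -0.43953446 -0.87198865]
 [ 0.33801149  0.80419199 -0.48890027]] [-510.73194456  211.94107437  827.79404512]
rack 0.
[... 1220 characters left out ...]
3   13.8] [448. 296.]
tray 0.56 [320.  113.7   5.8] [265. 335.]
tray 0.25 [ 693.9 -165.7  132.2] [387. 163.]
tray_front 0.86 [519.4 -11.   14. ] [317. 249.]
tray_front 0.83 [ 404.8 -316.6   13.3] [448. 296.]
tray_front 0.59 [318.8 116.5   5.1] [264. 336.]
knob 0.89 [ 537.  -135.8   92.4] [373. 236.]
knob 0.39 [524.2  -8.1  16.3] [316. 247.]
lever_end 0.58 [ 533.9 -130.    93. ] [371. 238.]
disc 0.75 [682.1 -54.1 128.7] [336. 170.]
disc 0.72 [ 541.2 -133.1   98. ] [372. 234.]
cup_a 0.84 [ 693.7 -166.6  129.2] [387. 164.]
cup_a 0.66 [683.8 -55.6 128.9] [337. 169.]
jug 0.81 [691.3  90.4 148.5] [270. 164.]
tamper 0.85 [623.1 265.9  19.9] [200. 207.]
stop_face 0.59 [632.6 -46.5 115.5] [333. 193.]
```

View pics/side0.png

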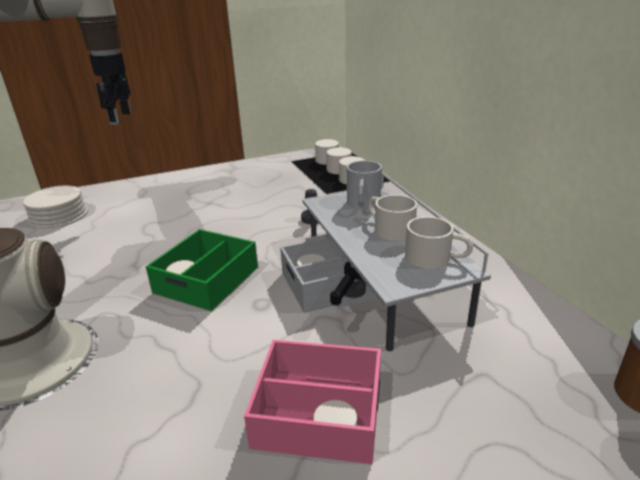

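View pics/top0.png

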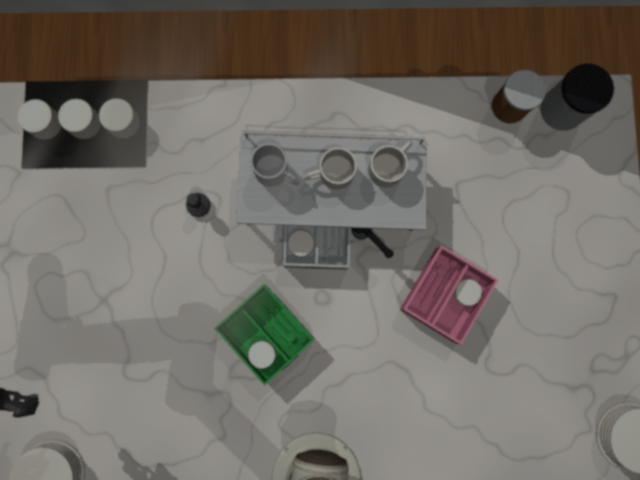

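```bash
python3 - <<'E'
import cv2
a=cv2.imread("pics/top0.png")[130:270,200:440];cv2.imwrite("pics/topcrop.png",cv2.resize(a,(798,466),interpolation=cv2.INTER_CUBIC))
a=cv2.imread("pics/side0.png")[190:330,240:480];cv2.imwrite("pics/sidecrop.png",cv2.resize(a,(798,466),interpolation=cv2.INTER_CUBIC))
E
```

```text
(no output)
```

View pics/topcrop.png

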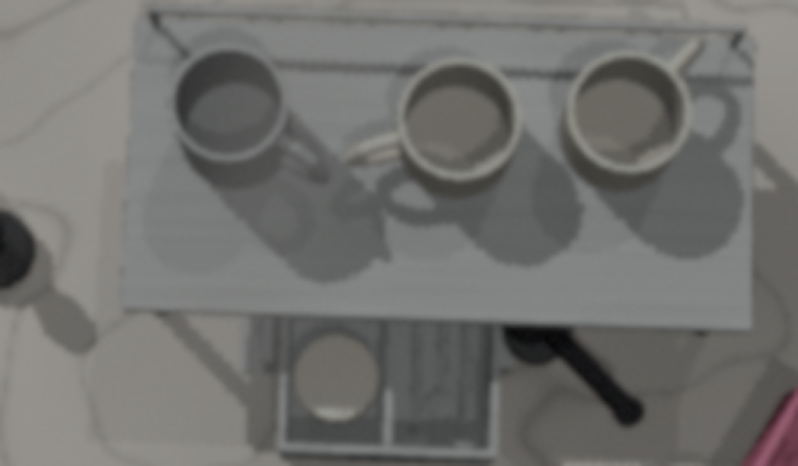

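View pics/sidecrop.png

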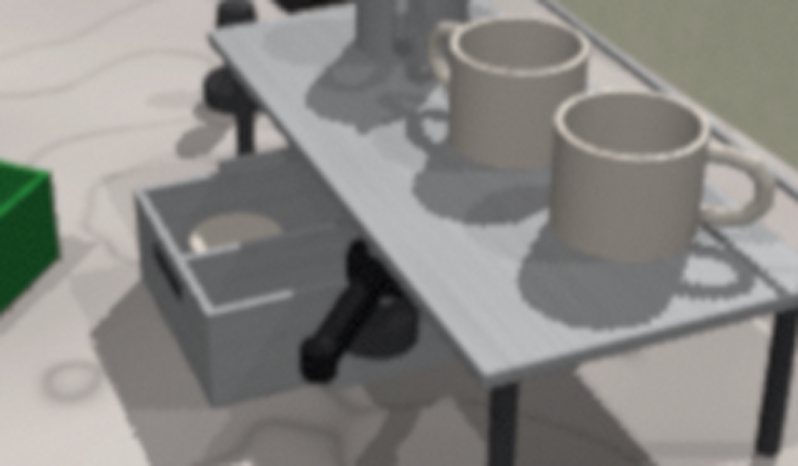

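The wanted tray is the grey one at top-view pixel (316,247), partly under the shelf. Green (265,335) and pink (448,296) are look-alikes. The lever end shows at about (389,253), right of the tray. The handle-like things on the cups aren't relevant.

```bash
cat > h.py <<'E'
import numpy as np,cv2
def bp(f,uv,z):
    d=f["R"].T@np.linalg.inv(f["K"])@np.array([uv[0],uv[1],1.]);c=-f["R"].T@f["t"]
    return c+d*(z-c[2])/d[2]
def pr(f,X):
    p=f["K"]@(f["R"]@np.asarray(X,float)+f["t"]);return p[:2]/p[2]
E
python3 - <<'E'
from workcell import r
from h import *
f=r.grab_frame("top");g=r.grab_frame("side")
c=lambda u,v:(200+u/3.325,130+v/3.325)
for n,p,z in(("boardFL",c(123,310),115),("boardFR",c(751,326),115),("lever end",c(628,410),96),("trayFL",c(281,452),66),("trayFR",c(495,453),66)):
    print(n,bp(f,p,z).round(1))
s=lambda u,v:(240+u/3.325,190+v/3.325)
for n,p,z in(("boardFL",s(211,35),115),("boardFR",s(487,375),115),("lever end",s(322,347),96),("trayFL",s(140,193),66),("trayFR",s(210,311),66)):
    print("side",n,bp(g,p,z).round(1))
E
```

```text
boardFL [568.1 166.4 115. ]
boardFR [ 551.  -250.1  115. ]
lever end [ 498.2 -169.2   96. ]
trayFL [476.2  64.4  66. ]
trayFR [473.2 -81.6  66. ]
side boardFL [572.6 156.3 115. ]
side boardFR [ 552.4 -253.8  115. ]
side lever end [ 502.3 -176.5   96. ]
side trayFL [484.   57.5  66. ]
side trayFR [477.  -81.7  66. ]
```

```bash
python3 - <<'E'
from workcell import r
from h import *
f=r.grab_frame("top");g=r.grab_frame("side")
for p in((313,340),(264,287),(268,383),(216,327)): print("green",bp(f,p,66).round(1))
for p in((208,302),(257,240)): print("green side",bp(g,p,66).round(1))
th=np.radians(-2.5);o=np.array([562.,-46,0]);X=np.array([np.cos(th),np.sin(th),0]);Y=np.array([-np.sin(th),np.cos(th),0]);Z=np.array([0,0,1.])
W=lambda x,y,z:o+x*X+y*Y+z*Z
a=.73;ax=np.array([12,-65]);le=ax+94*np.array([-np.cos(a),-np.sin(a)])
tx=-85;ty=33
polys=[[W(0,-210,115),W(0,210,115),W(200,210,115),W(200,-210,115)],
[W(tx,ty-75,66),W(tx,ty+75,66),W(0,ty+75,66),W(0,ty-75,66)],[W(*ax,96),W(*le,96)]]
for n,F in(("top",f),("side",g)):
    im=F["pixels"].copy()
    im=cv2.resize(im,None,fx=4,fy=4,interpolation=cv2.INTER_CUBIC)
    for P in polys: cv2.polylines(im,[np.array([(pr(F,p)+.5)*4 for p in P]).astype(int)],True,(0,0,255),1)
    c=(im[540:1110,820:1740] if n=="top" else im[740:1320,1060:1960])
    cv2.imwrite(f"pics/ov_{n}.png",cv2.resize(c,(790,int(790*c.shape[0]/c.shape[1]))))
E
```

```text
green [309.3   2.5  66. ]
green [429.2 111.2  66. ]
green [217.  103.6  66. ]
green [341.6 219.   66. ]
green side [305.2 -62.   66. ]
green side [446.3 113.5  66. ]
```

View pics/ov_top.png

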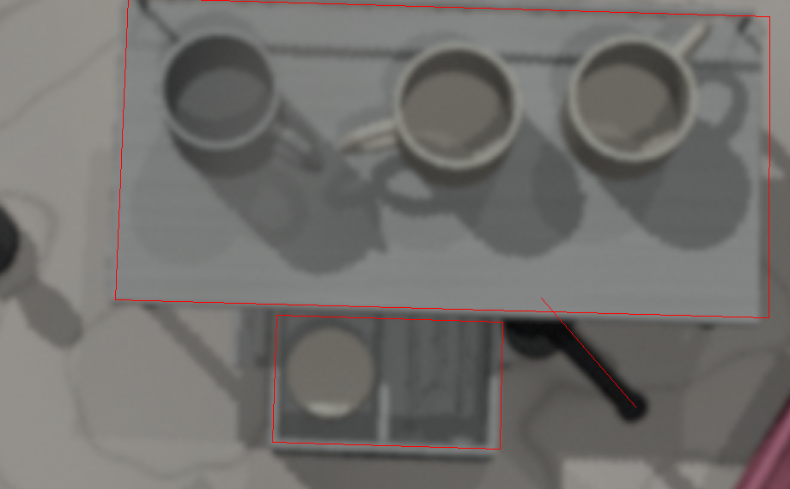

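View pics/ov_side.png

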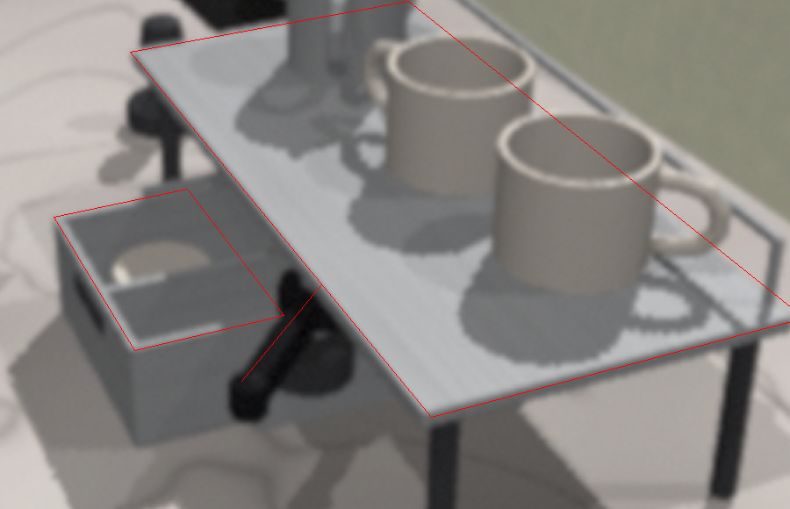

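```bash
cat >> h.py <<'E'
def go(r,target,yaw=None):
    "print tool-frame units to reach target TCP (using measured pose) and yaw of tool x"
    s=r.state();R=s["tool_rot"];y=np.degrees(np.arctan2(R[1,0],R[0,0]))
    d=R.T@(np.array(target)-s["position"])/40
    print("t",round(s["time_s"],2),"pos",s["position"].round(1),"yaw",y.round(2),"units",d.round(3),"roll",None if yaw is None else round((y-yaw)/5,3),"F",s["wrist_force"].round(2),"w",round(s["gripper_width"],1))
E
python3 -c "
from workcell import r
from h import *
go(r,[392,-12,390],-92.4)"
```

```text
t 1.3 pos [232.8 580.  404.7] yaw -21.88 units [ 9.207 12.251  0.368] roll 14.105 F [-1.   -1.09  1.21] w 85.4
```

Call:
{"api": "carry_out", "payload": {
  "deltas": [
    {"fingers": 0, "tx": 0.6, "ty": 0.75, "tz": 0, "roll": 0.9},
    {"fingers": 0, "tx": 1.2, "ty": 1.5, "tz": 0, "roll": 1.8},
    {"fingers": 0, "tx": 1.8, "ty": 2.25, "tz": 0, "roll": 2.7},
    {"fingers": 0, "tx": 2.4, "ty": 3.0, "tz": 0, "roll": 3.6},
    {"fingers": 0, "tx": 3.0, "ty": 3.75, "tz": 0, "roll": 4.5}
  ]
}}

```text
time_s: 1.72
position: [288.5, 394.3, 404.7]
tool_rot: [[0.712, -0.702, 0.0], [-0.702, -0.712, 0.0], [0.0, -0.0, -1.0]]
wrist_force: [0.9, -0.6, -0.1]
gripper_width: 85.2
```

```bash
python3 -c "
from workcell import r
from h import *
go(r,[392,-12,390],-92.4)"
```

```text
t 1.72 pos [288.5 394.3 404.7] yaw -44.56 units [8.971 5.421 0.368] roll 9.567 F [ 0.88 -0.57 -0.06] w 85.2
```

Call:
{"api": "carry_out", "payload": {
  "deltas": [
    {"fingers": 0, "tx": 0.88, "ty": 0.52, "tz": 0, "roll": 1.0},
    {"fingers": 0, "tx": 1.76, "ty": 1.04, "tz": 0, "roll": 2.0},
    {"fingers": 0, "tx": 2.64, "ty": 1.56, "tz": 0, "roll": 3.0},
    {"fingers": 0, "tx": 3.52, "ty": 2.08, "tz": 0, "roll": 4.0},
    {"fingers": 0, "tx": 4.4, "ty": 2.6, "tz": 0, "roll": 5.0}
  ]
}}

```text
time_s: 2.13
position: [341.2, 196.6, 405.1]
tool_rot: [[0.349, -0.937, 0.001], [-0.937, -0.349, 0.001], [-0.001, -0.001, -1.0]]
wrist_force: [0.9, -0.4, 0.3]
gripper_width: 85.2
```

```bash
python3 -c "
from workcell import r
from h import *
go(r,[392,-12,390],-92.4)"
```

```text
t 2.13 pos [341.2 196.6 405.1] yaw -69.57 units [5.331 0.631 0.374] roll 4.567 F [ 0.89 -0.36  0.26] w 85.2
```

Call:
{"api": "carry_out", "payload": {
  "deltas": [
    {"fingers": 0, "tx": 1.0, "ty": 0.12, "tz": 0, "roll": 0.92},
    {"fingers": 0, "tx": 2.0, "ty": 0.24, "tz": 0, "roll": 1.84},
    {"fingers": 0, "tx": 3.0, "ty": 0.36, "tz": 0, "roll": 2.76},
    {"fingers": 0, "tx": 4.0, "ty": 0.48, "tz": 0, "roll": 3.68},
    {"fingers": 0, "tx": 5.0, "ty": 0.6, "tz": 0.3, "roll": 4.58}
  ]
}}

```text
time_s: 2.55
position: [389.7, 1.5, 395.2]
tool_rot: [[-0.042, -0.999, 0.007], [-0.999, 0.042, 0.002], [-0.002, -0.007, -1.0]]
wrist_force: [2.0, 1.0, 0.5]
gripper_width: 85.5
```

```bash
python3 -c "
from workcell import r
from h import *
go(r,[392,-12,190],-92.4)"
```

```text
t 2.55 pos [389.7   1.5 395.2] yaw -92.43 units [ 0.346 -0.038  5.13 ] roll -0.007 F [2.03 0.96 0.52] w 85.5
```

Call:
{"api": "carry_out", "payload": {
  "deltas": [
    {"fingers": 0, "tx": 0.35, "ty": 0, "tz": 0.7},
    {"fingers": 0, "tx": 0.35, "ty": 0, "tz": 1.5},
    {"fingers": 0, "tx": 0.35, "ty": 0, "tz": 2.3},
    {"fingers": 0, "tx": 0.35, "ty": 0, "tz": 3.0},
    {"fingers": 0, "tx": 0.35, "ty": 0, "tz": 3.4}
  ]
}}

```text
schema error: expected keys fingers, tx, ty, tz, roll
```

```bash
python3 - <<'E'
from workcell import r
from h import *
go(r,[392,-12,190],-92.4)
f=r.grab_frame("side");cv2.imwrite("pics/side1.png",f["pixels"])
E
```

```text
t 2.55 pos [389.7   1.5 395.2] yaw -92.43 units [ 0.346 -0.038  5.13 ] roll -0.007 F [2.03 0.96 0.52] w 85.5
```

View pics/side1.png

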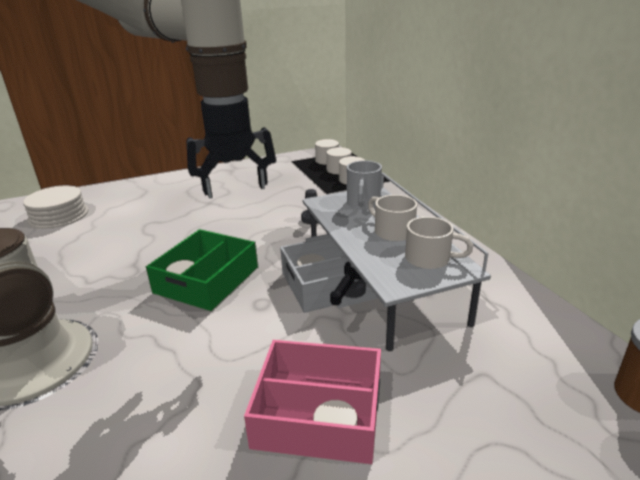

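The gripper hangs above the counter at about (230,150), left of the grey tray in the side view. The open fingers bulge at the knuckles (270,140). Descent is clear of the green tray.

Call:
{"api": "carry_out", "payload": {
  "deltas": [
    {"fingers": 0, "tx": 0.35, "ty": 0, "tz": 0.7, "roll": 0},
    {"fingers": 0, "tx": 0.35, "ty": 0, "tz": 1.5, "roll": 0},
    {"fingers": 0, "tx": 0.35, "ty": 0, "tz": 2.3, "roll": 0},
    {"fingers": 0, "tx": 0.35, "ty": 0, "tz": 3.0, "roll": 0},
    {"fingers": 0, "tx": 0.35, "ty": 0, "tz": 3.4, "roll": 0}
  ]
}}

```text
time_s: 3.02
position: [387.7, -11.2, 254.5]
tool_rot: [[-0.041, -0.999, -0.004], [-0.999, 0.041, -0.001], [0.001, 0.004, -1.0]]
wrist_force: [-0.1, -0.2, 0.5]
gripper_width: 85.5
```

```bash
python3 - <<'E'
from workcell import r
from h import *
f=r.grab_frame("side");cv2.imwrite("pics/side2.png",f["pixels"])
go(r,[392,-12,190],-92.4)
E
```

```text
t 3.07 pos [387.1 -11.3 252.8] yaw -92.37 units [ 0.008 -0.135  1.568] roll 0.007 F [-1.02 -0.04 -1.41] w 85.1
```

View pics/side2.png

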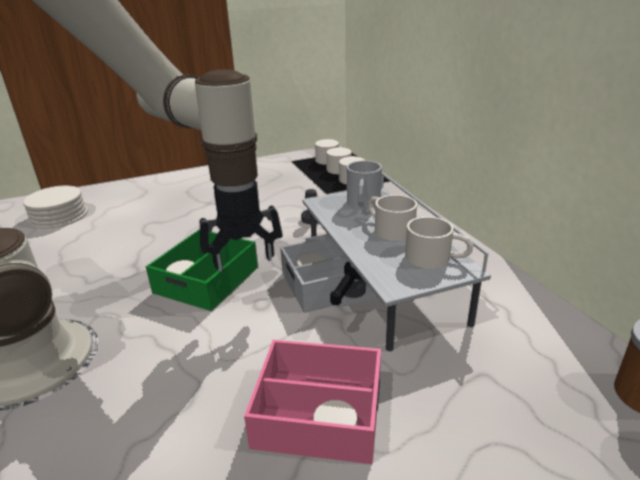

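The gripper is at about (240,240), visually in front of the green tray. By my numbers it clears that tray's nearest corner (309,2) by about 15 mm. I'll shift slightly away from it and go down.

Call:
{"api": "carry_out", "payload": {
  "deltas": [
    {"fingers": 0, "tx": 0.1, "ty": -0.2, "tz": 0.3, "roll": 0},
    {"fingers": 0, "tx": 0.1, "ty": -0.2, "tz": 0.7, "roll": 0},
    {"fingers": 0, "tx": 0.1, "ty": -0.2, "tz": 1.1, "roll": 0},
    {"fingers": 0, "tx": 0.1, "ty": -0.2, "tz": 1.5, "roll": 0},
    {"fingers": 0, "tx": 0.1, "ty": -0.2, "tz": 1.55, "roll": 0}
  ]
}}

```text
time_s: 3.48
position: [396.3, -15.0, 193.6]
tool_rot: [[-0.04, -0.999, -0.003], [-0.999, 0.04, -0.001], [0.001, 0.003, -1.0]]
wrist_force: [0.3, 0.4, -0.6]
gripper_width: 85.3
```

```bash
python3 - <<'E'
from workcell import r
from h import *
f=r.grab_frame("side");cv2.imwrite("pics/side3.png",cv2.resize(f["pixels"][180:330,150:390],(800,500),interpolation=cv2.INTER_CUBIC))
go(r,[410,-12,190],-92.4)
E
```

```text
t 3.53 pos [396.6 -14.9 194.3] yaw -92.26 units [-0.085 -0.333  0.106] roll 0.028 F [-0.23  0.36  0.89] w 85.3
```

View pics/side3.png

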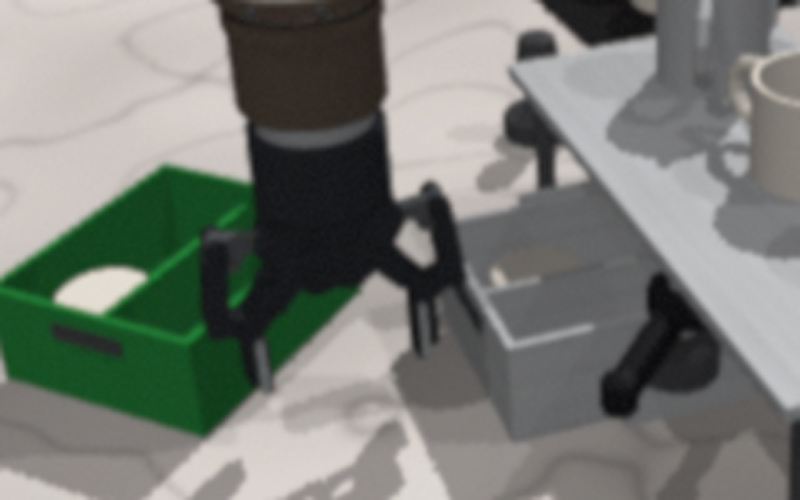

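The finger pair is 20–25 mm in front of the tray's front face, at crop (430,310). The rear finger is clear of the green tray. I'll lower further so the knuckle pushes below the rim, then advance.

Call:
{"api": "carry_out", "payload": {
  "deltas": [
    {"fingers": 0, "tx": 0, "ty": -0.05, "tz": 0.2, "roll": 0},
    {"fingers": 0, "tx": 0, "ty": -0.1, "tz": 0.4, "roll": 0},
    {"fingers": 0, "tx": 0, "ty": -0.15, "tz": 0.55, "roll": 0},
    {"fingers": 0, "tx": 0, "ty": -0.2, "tz": 0.55, "roll": 0},
    {"fingers": 0, "tx": 0, "ty": -0.25, "tz": 0.55, "roll": 0}
  ]
}}

```text
time_s: 3.95
position: [406.0, -15.6, 172.4]
tool_rot: [[-0.04, -0.999, -0.003], [-0.999, 0.04, -0.001], [0.001, 0.003, -1.0]]
wrist_force: [-1.8, -0.7, -0.3]
gripper_width: 85.3
```

Call:
{"api": "carry_out", "payload": {
  "deltas": [
    {"fingers": 0, "tx": 0, "ty": -0.05, "tz": 0, "roll": 0},
    {"fingers": 0, "tx": 0, "ty": -0.1, "tz": 0, "roll": 0},
    {"fingers": 0, "tx": 0, "ty": -0.15, "tz": 0, "roll": 0},
    {"fingers": 0, "tx": 0, "ty": -0.2, "tz": 0, "roll": 0},
    {"fingers": 0, "tx": 0, "ty": -0.25, "tz": 0, "roll": 0}
  ]
}}

```text
time_s: 4.37
position: [416.7, -15.8, 172.9]
tool_rot: [[-0.04, -0.999, 0.0], [-0.999, 0.04, 0.0], [-0.0, -0.0, -1.0]]
wrist_force: [-1.5, -0.3, -1.0]
gripper_width: 85.5
```

Call:
{"api": "carry_out", "payload": {
  "deltas": [
    {"fingers": 0, "tx": 0, "ty": -0.05, "tz": 0, "roll": 0},
    {"fingers": 0, "tx": 0, "ty": -0.1, "tz": 0, "roll": 0},
    {"fingers": 0, "tx": 0, "ty": -0.15, "tz": 0, "roll": 0},
    {"fingers": 0, "tx": 0, "ty": -0.2, "tz": 0, "roll": 0},
    {"fingers": 0, "tx": 0, "ty": -0.25, "tz": 0, "roll": 0}
  ]
}}

```text
time_s: 4.78
position: [426.7, -16.1, 172.9]
tool_rot: [[-0.04, -0.999, 0.0], [-0.999, 0.04, 0.0], [-0.0, -0.0, -1.0]]
wrist_force: [-2.6, -0.4, 1.3]
gripper_width: 85.6
```

Call:
{"api": "carry_out", "payload": {
  "deltas": [
    {"fingers": 0, "tx": 0, "ty": -0.05, "tz": 0, "roll": 0},
    {"fingers": 0, "tx": 0, "ty": -0.1, "tz": 0, "roll": 0},
    {"fingers": 0, "tx": 0, "ty": -0.15, "tz": 0, "roll": 0},
    {"fingers": 0, "tx": 0, "ty": -0.2, "tz": 0, "roll": 0},
    {"fingers": 0, "tx": 0, "ty": -0.25, "tz": 0, "roll": 0}
  ]
}}

```text
time_s: 5.2
position: [436.7, -16.5, 172.8]
tool_rot: [[-0.04, -0.999, -0.0], [-0.999, 0.04, 0.0], [-0.0, 0.0, -1.0]]
wrist_force: [-3.5, 0.2, 1.3]
gripper_width: 85.5
```

```bash
python3 - <<'E'
from workcell import r
from h import *
f=r.grab_frame("side");cv2.imwrite("pics/side4.png",cv2.resize(f["pixels"][180:330,150:390],(800,500),interpolation=cv2.INTER_CUBIC))
for i in range(3):
    go(r,[470,-16,172],-92.4);f=r.grab_frame("top")
cv2.imwrite("pics/top4.png",cv2.resize(f["pixels"][130:280,200:440],(800,500),interpolation=cv2.INTER_CUBIC))
E
```

```text
t 5.25 pos [437.2 -16.5 172.9] yaw -92.27 units [-0.044 -0.819  0.022] roll 0.026 F [-0.85 -0.22  0.07] w 85.3
t 5.3 pos [437.1 -16.4 172.9] yaw -92.27 units [-0.043 -0.82   0.022] roll 0.026 F [-1.63 -0.14 -0.1 ] w 85.0
t 5.35 pos [437.1 -16.4 172.9] yaw -92.27 units [-0.043 -0.822  0.023] roll 0.025 F [-0.5  -0.09 -0.65] w 85.4
```

View pics/side4.png

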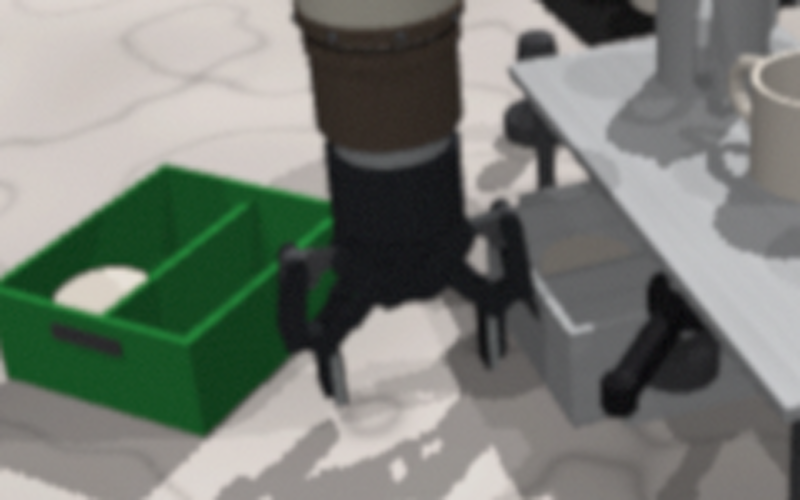

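View pics/top4.png

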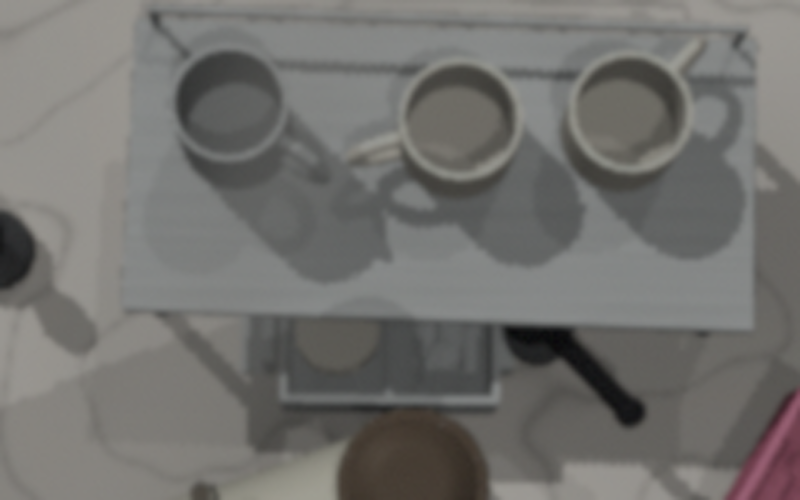

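The tray has moved with the knuckle to crop row ~403, and it isn't home yet. I'll measure the front edge.

```bash
python3 - <<'E'
from workcell import r
from h import *
f=r.grab_frame("top")
c=lambda u,v:(200+u/3.333,130+v/3.333)
for p in((281,404),(499,405),(281,397),(499,398)): print(bp(f,c(*p),66).round(1))
E
```

```text
[509.7  64.5  66. ]
[506.8 -84.3  66. ]
[514.5  64.5  66. ]
[511.6 -84.4  66. ]
```

Call:
{"api": "carry_out", "payload": {
  "deltas": [
    {"fingers": 0, "tx": 0, "ty": -0.05, "tz": 0, "roll": 0},
    {"fingers": 0, "tx": 0, "ty": -0.1, "tz": 0, "roll": 0},
    {"fingers": 0, "tx": 0, "ty": -0.15, "tz": 0, "roll": 0},
    {"fingers": 0, "tx": 0, "ty": -0.2, "tz": 0, "roll": 0},
    {"fingers": 0, "tx": 0, "ty": -0.25, "tz": 0, "roll": 0}
  ]
}}

```text
time_s: 5.87
position: [446.6, -17.0, 172.8]
tool_rot: [[-0.04, -0.999, -0.0], [-0.999, 0.04, -0.0], [0.0, 0.0, -1.0]]
wrist_force: [-2.7, 0.6, 0.0]
gripper_width: 85.4
```

Call:
{"api": "carry_out", "payload": {
  "deltas": [
    {"fingers": 0, "tx": 0, "ty": -0.02, "tz": 0, "roll": 0},
    {"fingers": 0, "tx": 0, "ty": -0.04, "tz": 0, "roll": 0},
    {"fingers": 0, "tx": 0, "ty": -0.06, "tz": 0, "roll": 0},
    {"fingers": 0, "tx": 0, "ty": -0.08, "tz": 0, "roll": 0},
    {"fingers": 0, "tx": 0, "ty": -0.1, "tz": 0, "roll": 0}
  ]
}}

```text
time_s: 6.28
position: [450.5, -17.1, 172.8]
tool_rot: [[-0.04, -0.999, -0.0], [-0.999, 0.04, -0.0], [0.0, 0.0, -1.0]]
wrist_force: [-1.9, -0.0, -0.1]
gripper_width: 85.2
```

Call:
{"api": "carry_out", "payload": {
  "deltas": [
    {"fingers": 0, "tx": 0, "ty": -0.01, "tz": 0, "roll": 0},
    {"fingers": 0, "tx": 0, "ty": -0.02, "tz": 0, "roll": 0},
    {"fingers": 0, "tx": 0, "ty": -0.03, "tz": 0, "roll": 0},
    {"fingers": 0, "tx": 0, "ty": -0.04, "tz": 0, "roll": 0},
    {"fingers": 0, "tx": 0, "ty": -0.05, "tz": 0, "roll": 0}
  ]
}}

```text
time_s: 6.7
position: [452.5, -17.2, 172.8]
tool_rot: [[-0.04, -0.999, -0.0], [-0.999, 0.04, -0.0], [0.0, 0.0, -1.0]]
wrist_force: [-2.4, 0.2, -0.4]
gripper_width: 85.2
```

Call:
{"api": "carry_out", "payload": {
  "deltas": [
    {"fingers": 0, "tx": 0, "ty": -0.01, "tz": 0, "roll": 0},
    {"fingers": 0, "tx": 0, "ty": -0.02, "tz": 0, "roll": 0},
    {"fingers": 0, "tx": 0, "ty": -0.03, "tz": 0, "roll": 0},
    {"fingers": 0, "tx": 0, "ty": -0.04, "tz": 0, "roll": 0},
    {"fingers": 0, "tx": 0, "ty": -0.05, "tz": 0, "roll": 0}
  ]
}}

```text
time_s: 7.12
position: [454.5, -17.3, 172.8]
tool_rot: [[-0.04, -0.999, -0.0], [-0.999, 0.04, -0.0], [0.0, 0.0, -1.0]]
wrist_force: [-2.3, 0.1, -2.3]
gripper_width: 85.4
```

Call:
{"api": "carry_out", "payload": {
  "deltas": [
    {"fingers": 0, "tx": 0, "ty": -0.01, "tz": 0, "roll": 0},
    {"fingers": 0, "tx": 0, "ty": -0.02, "tz": 0, "roll": 0},
    {"fingers": 0, "tx": 0, "ty": -0.03, "tz": 0, "roll": 0},
    {"fingers": 0, "tx": 0, "ty": -0.04, "tz": 0, "roll": 0},
    {"fingers": 0, "tx": 0, "ty": -0.05, "tz": 0, "roll": 0}
  ]
}}

```text
time_s: 7.53
position: [456.0, -17.4, 172.8]
tool_rot: [[-0.04, -0.999, -0.002], [-0.999, 0.04, -0.0], [0.0, 0.002, -1.0]]
wrist_force: [-5.5, 2.1, 1.7]
gripper_width: 85.0
```

```bash
python3 - <<'E'
from workcell import r
from h import *
f=r.grab_frame("top")
cv2.imwrite("pics/top5.png",cv2.resize(f["pixels"][130:280,200:440],(800,500),interpolation=cv2.INTER_CUBIC))
go(r,[470,-16,172],-92.4)
E
```

```text
t 7.58 pos [456.  -17.4 172.7] yaw -92.28 units [-0.05  -0.349  0.018] roll 0.025 F [-4.72  0.82  0.92] w 85.5
```

View pics/top5.png

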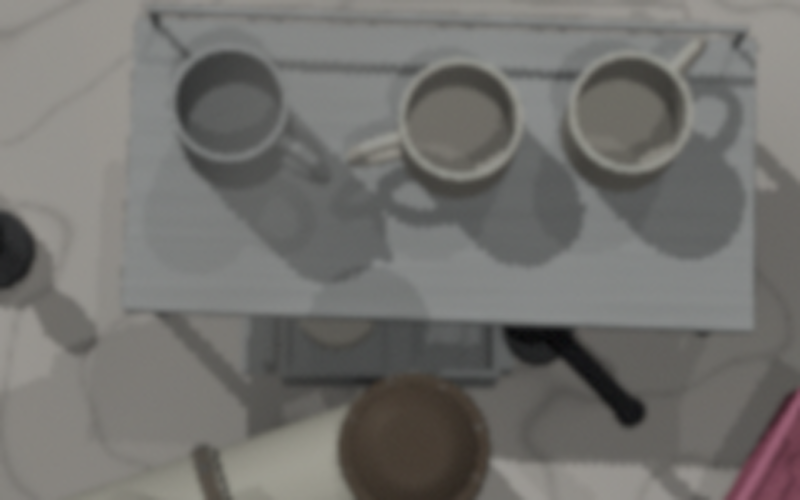

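Call:
{"api": "carry_out", "payload": {
  "deltas": [
    {"fingers": 0, "tx": 0, "ty": -0.005, "tz": 0, "roll": 0},
    {"fingers": 0, "tx": 0, "ty": -0.01, "tz": 0, "roll": 0},
    {"fingers": 0, "tx": 0, "ty": -0.015, "tz": 0, "roll": 0},
    {"fingers": 0, "tx": 0, "ty": -0.02, "tz": 0, "roll": 0},
    {"fingers": 0, "tx": 0, "ty": -0.02, "tz": 0, "roll": 0}
  ]
}}

```text
time_s: 8.0
position: [456.2, -17.6, 172.6]
tool_rot: [[-0.04, -0.999, -0.003], [-0.999, 0.04, -0.001], [0.001, 0.003, -1.0]]
wrist_force: [-6.2, 0.0, 1.2]
gripper_width: 85.5
```

```bash
python3 - <<'E'
from workcell import r
from h import *
for i in range(3):
    f=r.grab_frame("top")
    go(r,[470,-16,172],-92.4)
E
```

```text
t 8.05 pos [456.2 -17.6 172.6] yaw -92.29 units [-0.054 -0.343  0.015] roll 0.021 F [-6.37  0.9   1.47] w 85.3
t 8.1 pos [456.2 -17.6 172.6] yaw -92.29 units [-0.054 -0.343  0.014] roll 0.021 F [-5.61  1.05  1.78] w 85.3
t 8.15 pos [456.2 -17.6 172.6] yaw -92.3 units [-0.054 -0.344  0.014] roll 0.021 F [-5.94  1.61  2.13] w 85.2
```

Call:
{"api": "carry_out", "payload": {
  "deltas": [
    {"fingers": 0, "tx": 0, "ty": -0.01, "tz": 0, "roll": 0},
    {"fingers": 0, "tx": 0, "ty": -0.02, "tz": 0, "roll": 0},
    {"fingers": 0, "tx": 0, "ty": -0.03, "tz": 0, "roll": 0},
    {"fingers": 0, "tx": 0, "ty": -0.03, "tz": 0, "roll": 0},
    {"fingers": 0, "tx": 0, "ty": -0.03, "tz": 0, "roll": 0}
  ]
}}

```text
time_s: 8.57
position: [456.6, -17.8, 172.3]
tool_rot: [[-0.04, -0.999, -0.005], [-0.999, 0.04, -0.001], [0.001, 0.005, -1.0]]
wrist_force: [-8.0, 1.8, 2.1]
gripper_width: 85.5
```

```bash
python3 - <<'E'
from workcell import r
from h import *
for i in range(3):
    f=r.grab_frame("side")
    go(r,[470,-16,172],-92.4)
E
```

```text
t 8.62 pos [456.6 -17.8 172.3] yaw -92.31 units [-0.059 -0.332  0.005] roll 0.017 F [-7.96  2.25  0.86] w 85.5
t 8.67 pos [456.6 -17.8 172.2] yaw -92.32 units [-0.059 -0.332  0.004] roll 0.017 F [-7.38  0.42  0.87] w 85.1
t 8.72 pos [456.6 -17.8 172.3] yaw -92.31 units [-0.059 -0.332  0.005] roll 0.017 F [-8.3   2.03  0.69] w 85.3
```

Call:
{"api": "carry_out", "payload": {
  "deltas": [
    {"fingers": 0, "tx": 0, "ty": -0.01, "tz": 0, "roll": 0},
    {"fingers": 0, "tx": 0, "ty": -0.02, "tz": 0, "roll": 0},
    {"fingers": 0, "tx": 0, "ty": -0.03, "tz": 0, "roll": 0},
    {"fingers": 0, "tx": 0, "ty": -0.04, "tz": 0, "roll": 0},
    {"fingers": 0, "tx": 0, "ty": -0.05, "tz": 0, "roll": 0}
  ]
}}

```text
time_s: 9.13
position: [457.5, -18.1, 171.9]
tool_rot: [[-0.041, -0.999, -0.009], [-0.999, 0.041, -0.002], [0.002, 0.009, -1.0]]
wrist_force: [-11.0, 1.8, 3.1]
gripper_width: 85.5
```

```bash
python3 - <<'E'
from workcell import r
from h import *
for i in range(3):
    f=r.grab_frame("side")
    go(r,[470,-16,172],-92.4)
cv2.imwrite("pics/side6.png",cv2.resize(f["pixels"][180:330,190:430],(800,500),interpolation=cv2.INTER_CUBIC))
E
```

```text
t 9.18 pos [457.6 -18.1 171.9] yaw -92.35 units [-0.066 -0.309 -0.004] roll 0.01 F [-9.79  1.47  2.14] w 85.4
t 9.23 pos [457.5 -18.1 171.9] yaw -92.35 units [-0.066 -0.309 -0.004] roll 0.01 F [-9.87  2.4   2.23] w 85.4
t 9.28 pos [457.5 -18.2 171.9] yaw -92.36 units [-0.067 -0.309 -0.005] roll 0.009 F [-9.73  1.72  1.28] w 85.4
```

View pics/side6.png

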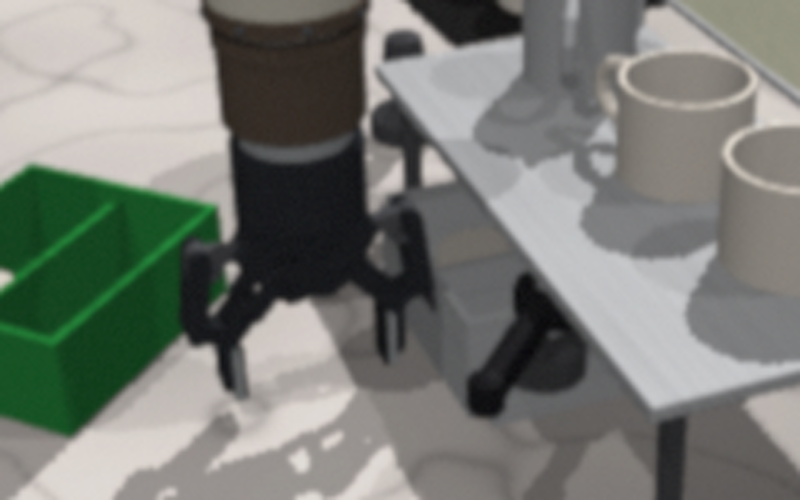

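The push settles at about 10 N and climbs steeply with hardly any travel, so the tray is on the stop. It looks level, with its front about 30 mm in front of the shelf edge at crop (440,310). I'll back off.

Call:
{"api": "carry_out", "payload": {
  "deltas": [
    {"fingers": 0, "tx": 0, "ty": 0.05, "tz": 0, "roll": 0},
    {"fingers": 0, "tx": 0, "ty": 0.2, "tz": 0, "roll": 0},
    {"fingers": 0, "tx": 0, "ty": 0.4, "tz": 0, "roll": 0},
    {"fingers": 0, "tx": 0, "ty": 0.7, "tz": 0, "roll": 0},
    {"fingers": 0, "tx": 0, "ty": 1.0, "tz": 0, "roll": 0}
  ]
}}

```text
time_s: 9.7
position: [420.8, -15.6, 173.3]
tool_rot: [[-0.039, -0.999, 0.003], [-0.999, 0.039, 0.001], [-0.001, -0.003, -1.0]]
wrist_force: [-0.3, -0.2, -0.0]
gripper_width: 85.6
```

Call:
{"api": "carry_out", "payload": {
  "deltas": [
    {"fingers": 0, "tx": 0, "ty": 0.1, "tz": -0.6, "roll": 0},
    {"fingers": 0, "tx": 0, "ty": 0.1, "tz": -1.4, "roll": 0},
    {"fingers": 0, "tx": 0, "ty": 0.1, "tz": -2.2, "roll": 0},
    {"fingers": 0, "tx": 0, "ty": 0.1, "tz": -3.0, "roll": 0},
    {"fingers": 0, "tx": 0, "ty": 0.1, "tz": -3.8, "roll": 0}
  ]
}}

```text
time_s: 10.12
position: [416.3, -15.7, 327.1]
tool_rot: [[-0.039, -0.999, 0.003], [-0.999, 0.039, 0.001], [-0.001, -0.003, -1.0]]
wrist_force: [1.9, 0.5, -0.3]
gripper_width: 85.8
```

```bash
python3 - <<'E'
from workcell import r
from h import *
f=r.grab_frame("top");g=r.grab_frame("side")
cv2.imwrite("pics/top7.png",cv2.resize(f["pixels"][130:280,200:440],(800,500),interpolation=cv2.INTER_CUBIC))
cv2.imwrite("pics/side7.png",cv2.resize(g["pixels"][180:330,240:480],(800,500),interpolation=cv2.INTER_CUBIC))
go(r,[505,-215,330],-92.4)
o=np.array([560.5,-44.5]);th=np.radians(-2.4);X=np.array([np.cos(th),np.sin(th)]);Y=np.array([-X[1],X[0]])
for a in np.arange(.75,-.31,-.15):
    e=o+X*(12-94*np.cos(a))+Y*(-65-94*np.sin(a));print(round(a,2),e.round(1),"finger",(e-21*Y).round(1))
E
```

```text
t 10.22 pos [418.2 -15.2 330.5] yaw -92.18 units [ 4.909 -2.358  0.026] roll 0.043 F [ 0.17  0.67 -0.83] w 85.3
0.75 [ 498.4 -171.1] finger [ 497.5 -192.1]
0.6 [ 490.  -159.7] finger [ 489.2 -180.7]
0.45 [ 483.5 -147.3] finger [ 482.6 -168.2]
0.3 [ 478.9 -133.9] finger [ 478.  -154.9]
0.15 [ 476.3 -120.1] finger [ 475.4 -141.1]
-0.0 [ 475.9 -106. ] finger [ 475. -127.]
-0.15 [477.5 -92. ] finger [ 476.6 -113. ]
-0.3 [481.2 -78.4] finger [480.3 -99.4]
```

View pics/top7.png

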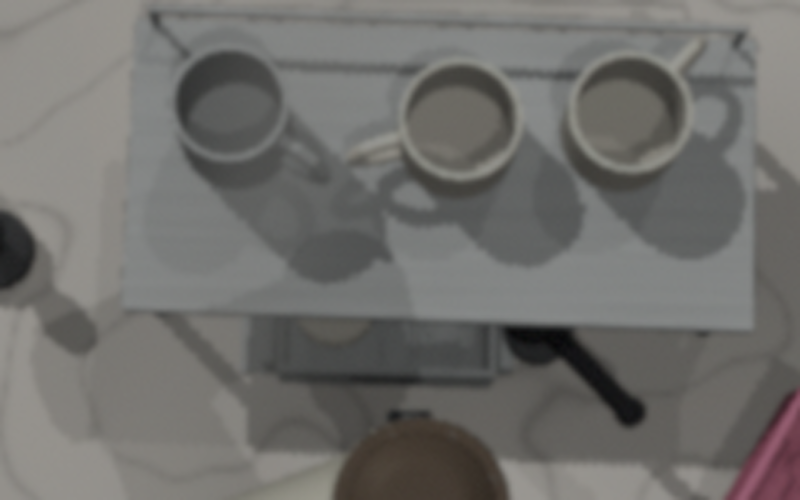

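View pics/side7.png

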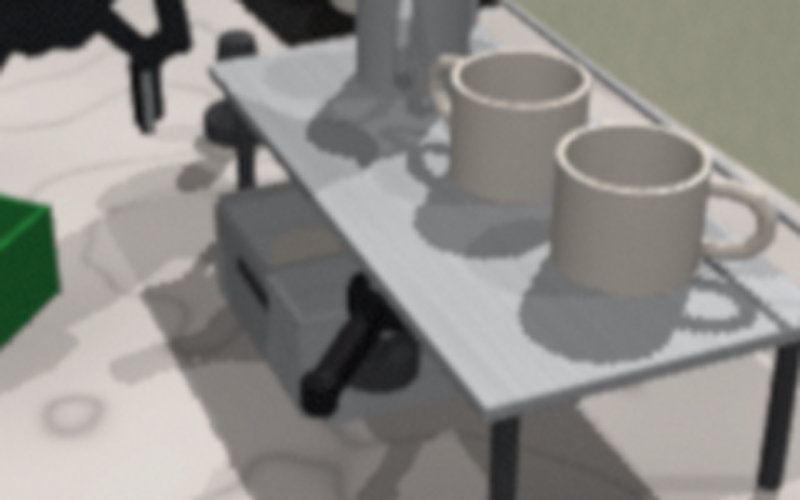

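```bash
python3 - <<'E'
from workcell import r
from h import *
f=r.grab_frame("top");g=r.grab_frame("side")
o=np.array([560.5,-44.5,0]);th=np.radians(-2.4)
X=np.array([np.cos(th),np.sin(th),0]);Y=np.array([-np.sin(th),np.cos(th),0]);Z=np.array([0,0,1.])
W=lambda x,y,z:o+x*X+y*Y+z*Z
ty=32
polys=[[W(0,-210,115),W(0,210,115)],[W(0,-210,105),W(0,210,105)],[W(-30,ty-75,66),W(-30,ty+75,66),W(0,ty+75,66),W(0,ty-75,66)],[W(-30,ty-75,0),W(-30,ty-75,66)]]
for n,F in(("top",f),("side",g)):
    im=cv2.convertScaleAbs(F["pixels"],alpha=1.5,beta=10)
    im=cv2.resize(im,None,fx=6,fy=6,interpolation=cv2.INTER_CUBIC)
    for P in polys: cv2.polylines(im,[np.array([(pr(F,p)+.5)*6 for p in P]).astype(int)],True,(0,0,255),1)
    c=(im[1260:1500,1620:2420] if n=="top" else im[1230:1830,1750:2550])
    cv2.imwrite(f"pics/ov2_{n}.png",c)
E
```

```text
(no output)
```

View pics/ov2_top.png

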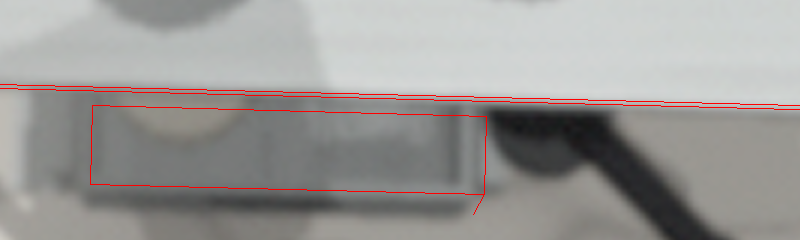

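View pics/ov2_side.png

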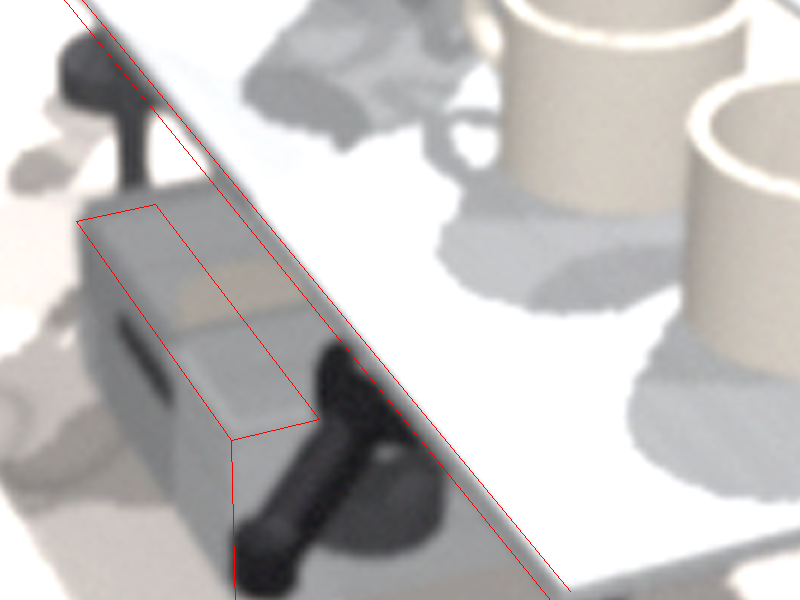

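The overlay of a home tray (front face at x = −30) matches the image in both views, with the front-right corner at (232,440) in the side crop. The tray is home. Next is the lever, with fingers shut, approaching from its right side.

Call:
{"api": "carry_out", "payload": {
  "deltas": [
    {"fingers": 0.5, "tx": 0.9, "ty": -0.3, "tz": 0, "roll": 0},
    {"fingers": 1, "tx": 1.8, "ty": -0.7, "tz": 0, "roll": 0},
    {"fingers": 1, "tx": 2.7, "ty": -1.1, "tz": 0, "roll": 0},
    {"fingers": 1, "tx": 3.6, "ty": -1.5, "tz": 0, "roll": 0},
    {"fingers": 1, "tx": 4.5, "ty": -1.9, "tz": 0, "roll": 0}
  ]
}}

```text
time_s: 10.73
position: [485.5, -200.3, 323.1]
tool_rot: [[-0.039, -0.999, -0.002], [-0.999, 0.039, 0.0], [-0.0, 0.002, -1.0]]
wrist_force: [0.3, 2.0, 0.1]
gripper_width: 25.8
```

```bash
python3 - <<'E'
from workcell import r
from h import *
go(r,[500,-220,248],-92.4)
E
```

```text
t 10.73 pos [ 485.5 -200.3  323.1] yaw -92.26 units [ 0.479 -0.385  1.878] roll 0.029 F [0.33 1.99 0.09] w 25.8
```

Call:
{"api": "carry_out", "payload": {
  "deltas": [
    {"fingers": 1, "tx": 0.5, "ty": -0.2, "tz": 0.3, "roll": 0},
    {"fingers": 1, "tx": 0.5, "ty": -0.35, "tz": 0.8, "roll": 0},
    {"fingers": 1, "tx": 0.5, "ty": -0.35, "tz": 1.3, "roll": 0},
    {"fingers": 1, "tx": 0.5, "ty": -0.35, "tz": 1.7, "roll": 0},
    {"fingers": 1, "tx": 0.5, "ty": -0.35, "tz": 1.8, "roll": 0}
  ]
}}

```text
time_s: 11.15
position: [497.1, -219.1, 248.2]
tool_rot: [[-0.041, -0.999, -0.008], [-0.999, 0.041, 0.002], [-0.001, 0.008, -1.0]]
wrist_force: [-0.3, 0.2, -0.7]
gripper_width: -0.2
```

```bash
python3 - <<'E'
from workcell import r
from h import *
f=r.grab_frame("side");g=r.grab_frame("top")
cv2.imwrite("pics/side8.png",cv2.resize(f["pixels"][180:330,240:480],(800,500),interpolation=cv2.INTER_CUBIC))
cv2.imwrite("pics/top8.png",cv2.resize(g["pixels"][150:300,240:480],(800,500),interpolation=cv2.INTER_CUBIC))
go(r,[500,-220,248],-92.4)
E
```

```text
t 11.25 pos [ 498.1 -219.1  250.9] yaw -92.27 units [ 0.021 -0.049  0.071] roll 0.025 F [-0.7  -0.38  0.85] w -0.3
```

View pics/side8.png

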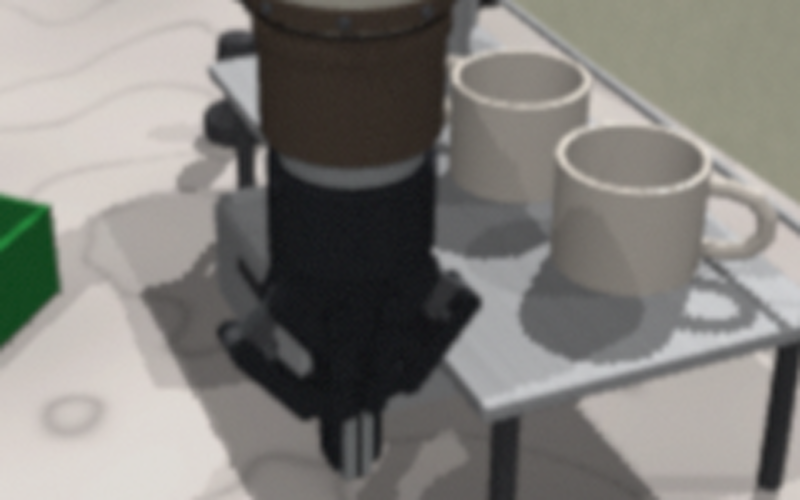

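View pics/top8.png

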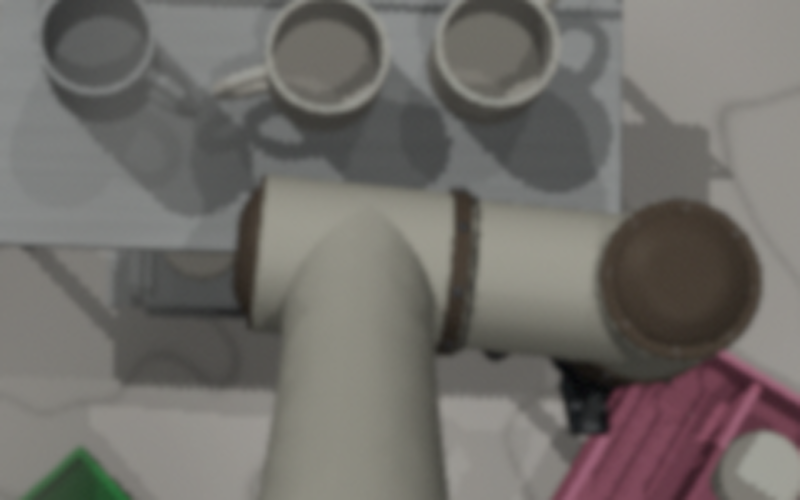

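Fingers are shut at crop (350,450) in the side view, right of the lever end, with shelf and cups clear. Now I'll advance towards the lever.

Call:
{"api": "carry_out", "payload": {
  "deltas": [
    {"fingers": 1, "tx": -0.1, "ty": 0, "tz": 0.07, "roll": 0},
    {"fingers": 1, "tx": -0.2, "ty": 0, "tz": 0.07, "roll": 0},
    {"fingers": 1, "tx": -0.3, "ty": 0, "tz": 0.07, "roll": 0},
    {"fingers": 1, "tx": -0.4, "ty": 0.02, "tz": 0.07, "roll": 0},
    {"fingers": 1, "tx": -0.5, "ty": 0.05, "tz": 0.07, "roll": 0}
  ]
}}

```text
time_s: 11.67
position: [497.5, -198.4, 250.8]
tool_rot: [[-0.039, -0.999, 0.002], [-0.999, 0.039, -0.0], [0.0, -0.002, -1.0]]
wrist_force: [0.1, 0.5, 0.0]
gripper_width: 0.2
```

Call:
{"api": "carry_out", "payload": {
  "deltas": [
    {"fingers": 1, "tx": -0.05, "ty": 0.01, "tz": 0, "roll": 0},
    {"fingers": 1, "tx": -0.1, "ty": 0.03, "tz": 0, "roll": 0},
    {"fingers": 1, "tx": -0.15, "ty": 0.06, "tz": 0, "roll": 0},
    {"fingers": 1, "tx": -0.2, "ty": 0.09, "tz": 0, "roll": 0},
    {"fingers": 1, "tx": -0.25, "ty": 0.12, "tz": 0, "roll": 0}
  ]
}}

```text
time_s: 12.08
position: [492.7, -189.3, 250.2]
tool_rot: [[-0.039, -0.999, -0.001], [-0.999, 0.039, -0.001], [0.001, 0.001, -1.0]]
wrist_force: [-2.1, -6.2, 1.8]
gripper_width: -0.2
```

```bash
python3 - <<'E'
from workcell import r
from h import *
go(r,[489,-181,248],-92.4)
f=r.grab_frame("side")
go(r,[489,-181,248],-92.4)
cv2.imwrite("pics/side9.png",cv2.resize(f["pixels"][180:330,240:480],(800,500),interpolation=cv2.INTER_CUBIC))
E
```

```text
t 12.08 pos [ 492.7 -189.3  250.2] yaw -92.26 units [-0.205  0.1    0.054] roll 0.027 F [-2.06 -6.25  1.78] w -0.2
t 12.13 pos [ 492.4 -189.1  250.1] yaw -92.27 units [-0.2    0.092  0.053] roll 0.026 F [-0.53 -2.43  0.94] w 0.2
```

View pics/side9.png

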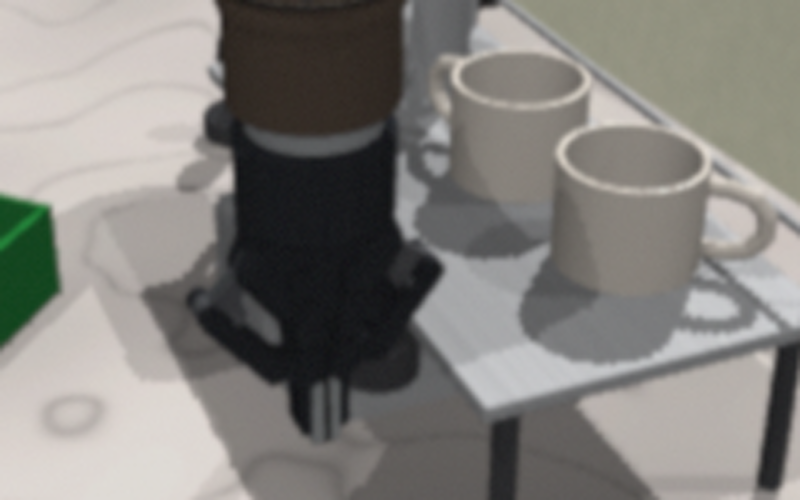

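Call:
{"api": "carry_out", "payload": {
  "deltas": [
    {"fingers": 1, "tx": -0.015, "ty": 0.01, "tz": 0.01, "roll": 0},
    {"fingers": 1, "tx": -0.03, "ty": 0.02, "tz": 0.02, "roll": 0},
    {"fingers": 1, "tx": -0.045, "ty": 0.03, "tz": 0.03, "roll": 0},
    {"fingers": 1, "tx": -0.06, "ty": 0.04, "tz": 0.04, "roll": 0},
    {"fingers": 1, "tx": -0.075, "ty": 0.05, "tz": 0.05, "roll": 0}
  ]
}}

```text
time_s: 12.55
position: [491.0, -186.7, 248.8]
tool_rot: [[-0.04, -0.999, 0.0], [-0.999, 0.04, -0.001], [0.001, -0.0, -1.0]]
wrist_force: [-1.9, -5.8, 3.6]
gripper_width: -0.1
```

Call:
{"api": "carry_out", "payload": {
  "deltas": [
    {"fingers": 1, "tx": -0.015, "ty": 0.01, "tz": 0, "roll": 0},
    {"fingers": 1, "tx": -0.03, "ty": 0.02, "tz": 0, "roll": 0},
    {"fingers": 1, "tx": -0.045, "ty": 0.03, "tz": 0, "roll": 0},
    {"fingers": 1, "tx": -0.06, "ty": 0.04, "tz": 0, "roll": 0},
    {"fingers": 1, "tx": -0.075, "ty": 0.05, "tz": 0, "roll": 0}
  ]
}}

```text
time_s: 12.97
position: [488.7, -183.7, 248.7]
tool_rot: [[-0.04, -0.999, -0.001], [-0.999, 0.04, -0.001], [0.001, 0.001, -1.0]]
wrist_force: [-2.1, -6.8, 4.3]
gripper_width: -0.0
```

Call:
{"api": "carry_out", "payload": {
  "deltas": [
    {"fingers": 1, "tx": -0.015, "ty": 0.01, "tz": 0, "roll": 0},
    {"fingers": 1, "tx": -0.03, "ty": 0.02, "tz": 0, "roll": 0},
    {"fingers": 1, "tx": -0.045, "ty": 0.03, "tz": 0, "roll": 0},
    {"fingers": 1, "tx": -0.06, "ty": 0.04, "tz": 0, "roll": 0},
    {"fingers": 1, "tx": -0.075, "ty": 0.05, "tz": 0, "roll": 0}
  ]
}}

```text
time_s: 13.38
position: [486.5, -180.6, 248.4]
tool_rot: [[-0.04, -0.999, -0.002], [-0.999, 0.04, -0.001], [0.001, 0.002, -1.0]]
wrist_force: [-2.8, -7.8, 3.8]
gripper_width: 0.0
```

Call:
{"api": "carry_out", "payload": {
  "deltas": [
    {"fingers": 1, "tx": -0.015, "ty": 0.008, "tz": 0, "roll": 0},
    {"fingers": 1, "tx": -0.03, "ty": 0.017, "tz": 0, "roll": 0},
    {"fingers": 1, "tx": -0.045, "ty": 0.026, "tz": 0, "roll": 0},
    {"fingers": 1, "tx": -0.06, "ty": 0.035, "tz": 0, "roll": 0},
    {"fingers": 1, "tx": -0.075, "ty": 0.043, "tz": 0, "roll": 0}
  ]
}}

```text
time_s: 13.8
position: [484.6, -177.5, 248.2]
tool_rot: [[-0.04, -0.999, -0.004], [-0.999, 0.04, -0.001], [0.001, 0.004, -1.0]]
wrist_force: [-4.2, -6.8, 3.7]
gripper_width: 0.2
```

```bash
cat > lev.py <<'E'
from workcell import r
from h import *
from scipy.optimize import brentq
o=np.array([560.5,-44.5]);th=np.radians(-2.4);X=np.array([np.cos(th),np.sin(th)]);Y=np.array([-X[1],X[0]])
ax=o+12*X-65*Y
def rep(n=1):
    for i in range(n):
        if n>1: r.grab_frame("side")
        s=r.state();p=s["position"];F=s["wrist_force"];R=s["tool_rot"]
        tip=p+165*R[:,2]
        yt=tip[:2]@Y
        E=lambda a:ax+94*(-np.cos(a)*X-np.sin(a)*Y)
        a=brentq(lambda a:E(a)@Y-21-yt,-1,1.3)
        c=E(a)-10*Y-ax
        M=-(c[0]*-F[1]-c[1]*-F[0])
        print("t",round(s["time_s"],2),"a",round(a,3),"arc",round(94*a,2),"tip",tip.round(1),"tipx-end",((tip[:2]-E(a))@X).round(1),"F",F.round(1),"Fend",(M/94).round(2))
E
python3 -c "from lev import *;rep(3)"
```

```text
t 13.85 a 0.563 arc 52.91 tip [ 484.  -177.6   83.2] tipx-end -3.3 F [-3.9 -6.5  3.6] Fend 3.33
t 13.9 a 0.563 arc 52.93 tip [ 484.1 -177.6   83.1] tipx-end -3.3 F [-2.7 -6.3  2.8] Fend 3.8
t 13.95 a 0.563 arc 52.92 tip [ 484.1 -177.6   83.1] tipx-end -3.3 F [-3.4 -5.8  3.8] Fend 3.01
```

Call:
{"api": "carry_out", "payload": {
  "deltas": [
    {"fingers": 1, "tx": -0.015, "ty": 0.006, "tz": 0, "roll": 0},
    {"fingers": 1, "tx": -0.03, "ty": 0.012, "tz": -0.01, "roll": 0},
    {"fingers": 1, "tx": -0.045, "ty": 0.018, "tz": -0.02, "roll": 0},
    {"fingers": 1, "tx": -0.06, "ty": 0.024, "tz": -0.02, "roll": 0},
    {"fingers": 1, "tx": -0.075, "ty": 0.03, "tz": -0.02, "roll": 0}
  ]
}}

```text
time_s: 14.37
position: [482.9, -174.4, 248.2]
tool_rot: [[-0.041, -0.999, -0.006], [-0.999, 0.041, -0.001], [0.001, 0.006, -1.0]]
wrist_force: [-4.0, -6.9, 1.8]
gripper_width: 0.0
```

```bash
python3 -c "from lev import *;rep(1)"
```

```text
t 14.37 a 0.526 arc 49.42 tip [ 481.9 -174.5   83.2] tipx-end -3.8 F [-4.  -6.9  1.8] Fend 3.84
```

Call:
{"api": "carry_out", "payload": {
  "deltas": [
    {"fingers": 1, "tx": -0.015, "ty": 0.006, "tz": 0, "roll": 0},
    {"fingers": 1, "tx": -0.03, "ty": 0.012, "tz": 0, "roll": 0},
    {"fingers": 1, "tx": -0.045, "ty": 0.018, "tz": 0, "roll": 0},
    {"fingers": 1, "tx": -0.06, "ty": 0.024, "tz": 0, "roll": 0},
    {"fingers": 1, "tx": -0.075, "ty": 0.03, "tz": 0, "roll": 0}
  ]
}}

```text
time_s: 14.78
position: [481.3, -171.5, 248.2]
tool_rot: [[-0.041, -0.999, -0.008], [-0.999, 0.041, -0.001], [0.001, 0.008, -1.0]]
wrist_force: [-5.8, -7.2, 2.1]
gripper_width: 0.3
```

```bash
python3 -c "from lev import *;rep(1)"
```

```text
t 14.78 a 0.492 arc 46.24 tip [ 480.  -171.6   83.2] tipx-end -4.2 F [-5.8 -7.2  2.1] Fend 3.4
```

Call:
{"api": "carry_out", "payload": {
  "deltas": [
    {"fingers": 1, "tx": -0.015, "ty": 0, "tz": 0, "roll": 0},
    {"fingers": 1, "tx": -0.03, "ty": 0, "tz": 0, "roll": 0},
    {"fingers": 1, "tx": -0.045, "ty": 0, "tz": 0, "roll": 0},
    {"fingers": 1, "tx": -0.06, "ty": 0.005, "tz": 0, "roll": 0},
    {"fingers": 1, "tx": -0.075, "ty": 0.01, "tz": 0, "roll": 0}
  ]
}}

```text
time_s: 15.2
position: [480.9, -168.4, 247.8]
tool_rot: [[-0.041, -0.999, -0.008], [-0.999, 0.041, -0.0], [0.001, 0.008, -1.0]]
wrist_force: [-6.1, -7.3, 0.9]
gripper_width: -0.4
```

```bash
python3 -c "from lev import *;rep(1)"
```

```text
t 15.2 a 0.454 arc 42.66 tip [ 479.6 -168.4   82.8] tipx-end -3.2 F [-6.1 -7.3  0.9] Fend 3.63
```

Call:
{"api": "carry_out", "payload": {
  "deltas": [
    {"fingers": 1, "tx": -0.015, "ty": 0.003, "tz": 0, "roll": 0},
    {"fingers": 1, "tx": -0.03, "ty": 0.006, "tz": 0, "roll": 0},
    {"fingers": 1, "tx": -0.045, "ty": 0.01, "tz": 0, "roll": 0},
    {"fingers": 1, "tx": -0.06, "ty": 0.015, "tz": 0, "roll": 0},
    {"fingers": 1, "tx": -0.075, "ty": 0.02, "tz": 0, "roll": 0}
  ]
}}

```text
time_s: 15.62
position: [480.2, -165.3, 247.6]
tool_rot: [[-0.041, -0.999, -0.008], [-0.999, 0.041, -0.0], [0.001, 0.008, -1.0]]
wrist_force: [-3.6, -6.8, -1.6]
gripper_width: 0.0
```

```bash
python3 -c "from lev import *;rep(1)"
```

```text
t 15.62 a 0.417 arc 39.23 tip [ 478.9 -165.3   82.6] tipx-end -2.6 F [-3.6 -6.8 -1.6] Fend 4.64
```

Call:
{"api": "carry_out", "payload": {
  "deltas": [
    {"fingers": 1, "tx": -0.015, "ty": 0.003, "tz": 0, "roll": 0},
    {"fingers": 1, "tx": -0.03, "ty": 0.006, "tz": 0, "roll": 0},
    {"fingers": 1, "tx": -0.045, "ty": 0.009, "tz": 0, "roll": 0},
    {"fingers": 1, "tx": -0.06, "ty": 0.012, "tz": 0, "roll": 0},
    {"fingers": 1, "tx": -0.075, "ty": 0.015, "tz": 0, "roll": 0}
  ]
}}

```text
time_s: 16.03
position: [479.8, -162.2, 247.5]
tool_rot: [[-0.041, -0.999, -0.008], [-0.999, 0.041, -0.0], [0.0, 0.008, -1.0]]
wrist_force: [-4.5, -5.2, -0.0]
gripper_width: -0.3
```

```bash
python3 -c "from lev import *;rep(1)"
```

```text
t 16.03 a 0.381 arc 35.86 tip [ 478.5 -162.2   82.5] tipx-end -1.8 F [-4.5 -5.2 -0. ] Fend 2.98
```

Call:
{"api": "carry_out", "payload": {
  "deltas": [
    {"fingers": 1, "tx": -0.015, "ty": 0.003, "tz": 0, "roll": 0},
    {"fingers": 1, "tx": -0.03, "ty": 0.006, "tz": 0, "roll": 0},
    {"fingers": 1, "tx": -0.045, "ty": 0.009, "tz": 0, "roll": 0},
    {"fingers": 1, "tx": -0.06, "ty": 0.012, "tz": 0, "roll": 0},
    {"fingers": 1, "tx": -0.075, "ty": 0.015, "tz": 0, "roll": 0}
  ]
}}

```text
time_s: 16.45
position: [479.5, -159.1, 247.6]
tool_rot: [[-0.041, -0.999, -0.008], [-0.999, 0.041, -0.0], [0.0, 0.007, -1.0]]
wrist_force: [-3.8, -5.7, -0.5]
gripper_width: 0.1
```

```bash
python3 -c "from lev import *;rep(1)"
```

```text
t 16.45 a 0.346 arc 32.56 tip [ 478.2 -159.1   82.6] tipx-end -1.0 F [-3.8 -5.7 -0.5] Fend 3.95
```

Call:
{"api": "carry_out", "payload": {
  "deltas": [
    {"fingers": 1, "tx": -0.015, "ty": 0.003, "tz": 0, "roll": 0},
    {"fingers": 1, "tx": -0.03, "ty": 0.006, "tz": 0, "roll": 0},
    {"fingers": 1, "tx": -0.045, "ty": 0.009, "tz": 0, "roll": 0},
    {"fingers": 1, "tx": -0.06, "ty": 0.012, "tz": 0, "roll": 0},
    {"fingers": 1, "tx": -0.075, "ty": 0.015, "tz": 0, "roll": 0}
  ]
}}

```text
time_s: 16.87
position: [479.0, -156.0, 247.6]
tool_rot: [[-0.041, -0.999, -0.007], [-0.999, 0.041, -0.0], [0.0, 0.007, -1.0]]
wrist_force: [-3.2, -4.8, -1.8]
gripper_width: -0.3
```

```bash
python3 -c "from lev import *;rep(1)"
```

```text
t 16.87 a 0.312 arc 29.35 tip [ 477.8 -156.    82.6] tipx-end -0.5 F [-3.2 -4.8 -1.8] Fend 3.4
```

Call:
{"api": "carry_out", "payload": {
  "deltas": [
    {"fingers": 1, "tx": -0.015, "ty": 0.003, "tz": 0, "roll": 0},
    {"fingers": 1, "tx": -0.03, "ty": 0.006, "tz": 0, "roll": 0},
    {"fingers": 1, "tx": -0.045, "ty": 0.009, "tz": 0, "roll": 0},
    {"fingers": 1, "tx": -0.06, "ty": 0.012, "tz": 0, "roll": 0},
    {"fingers": 1, "tx": -0.075, "ty": 0.015, "tz": 0, "roll": 0}
  ]
}}

```text
time_s: 17.28
position: [478.6, -153.0, 247.6]
tool_rot: [[-0.041, -0.999, -0.007], [-0.999, 0.041, -0.0], [0.0, 0.007, -1.0]]
wrist_force: [-4.6, -4.1, -1.0]
gripper_width: -0.1
```

```bash
python3 -c "from lev import *;rep(1)"
```

```text
t 17.28 a 0.279 arc 26.19 tip [ 477.4 -153.    82.6] tipx-end -0.1 F [-4.6 -4.1 -1. ] Fend 2.43
```

Call:
{"api": "carry_out", "payload": {
  "deltas": [
    {"fingers": 1, "tx": -0.015, "ty": 0, "tz": 0, "roll": 0},
    {"fingers": 1, "tx": -0.03, "ty": 0, "tz": 0, "roll": 0},
    {"fingers": 1, "tx": -0.045, "ty": 0, "tz": 0, "roll": 0},
    {"fingers": 1, "tx": -0.06, "ty": 0, "tz": 0, "roll": 0},
    {"fingers": 1, "tx": -0.075, "ty": 0, "tz": 0, "roll": 0}
  ]
}}

```text
time_s: 17.7
position: [478.9, -149.9, 247.8]
tool_rot: [[-0.041, -0.999, -0.006], [-0.999, 0.041, -0.0], [0.0, 0.006, -1.0]]
wrist_force: [-4.3, -4.9, -0.4]
gripper_width: -0.3
```

```bash
python3 -c "from lev import *;rep(1)"
```

```text
t 17.7 a 0.245 arc 23.04 tip [ 477.9 -149.9   82.8] tipx-end 1.1 F [-4.3 -4.9 -0.4] Fend 3.54
```

Call:
{"api": "carry_out", "payload": {
  "deltas": [
    {"fingers": 1, "tx": -0.015, "ty": 0, "tz": 0, "roll": 0},
    {"fingers": 1, "tx": -0.03, "ty": 0, "tz": 0, "roll": 0},
    {"fingers": 1, "tx": -0.045, "ty": 0, "tz": 0, "roll": 0},
    {"fingers": 1, "tx": -0.06, "ty": 0, "tz": 0, "roll": 0},
    {"fingers": 1, "tx": -0.075, "ty": 0, "tz": 0, "roll": 0}
  ]
}}

```text
time_s: 18.12
position: [479.2, -146.9, 248.0]
tool_rot: [[-0.041, -0.999, -0.006], [-0.999, 0.041, -0.0], [0.0, 0.006, -1.0]]
wrist_force: [-2.6, -5.2, 0.4]
gripper_width: 0.1
```

```bash
python3 -c "from lev import *;rep(1)"
```

```text
t 18.12 a 0.212 arc 19.95 tip [ 478.2 -146.9   83. ] tipx-end 1.9 F [-2.6 -5.2  0.4] Fend 4.42
```

Call:
{"api": "carry_out", "payload": {
  "deltas": [
    {"fingers": 1, "tx": -0.015, "ty": 0, "tz": 0, "roll": 0},
    {"fingers": 1, "tx": -0.03, "ty": 0, "tz": 0, "roll": 0},
    {"fingers": 1, "tx": -0.045, "ty": 0, "tz": 0, "roll": 0},
    {"fingers": 1, "tx": -0.06, "ty": 0, "tz": 0, "roll": 0},
    {"fingers": 1, "tx": -0.075, "ty": 0, "tz": 0, "roll": 0}
  ]
}}

```text
time_s: 18.53
position: [479.5, -143.9, 248.1]
tool_rot: [[-0.04, -0.999, -0.005], [-0.999, 0.04, -0.0], [0.001, 0.005, -1.0]]
wrist_force: [-2.9, -4.0, 0.2]
gripper_width: 0.1
```

```bash
python3 -c "
from lev import *;rep(1)
f=r.grab_frame('side');cv2.imwrite('pics/side10.png',cv2.resize(f['pixels'][180:330,240:480],(800,500),interpolation=cv2.INTER_CUBIC))
rep(1)"
```

```text
t 18.53 a 0.18 arc 16.9 tip [ 478.6 -144.    83.1] tipx-end 2.8 F [-2.9 -4.   0.2] Fend 3.22
t 18.58 a 0.179 arc 16.78 tip [ 478.7 -143.9   83.2] tipx-end 3.0 F [-2.1 -4.7  0. ] Fend 4.2
```

View pics/side10.png

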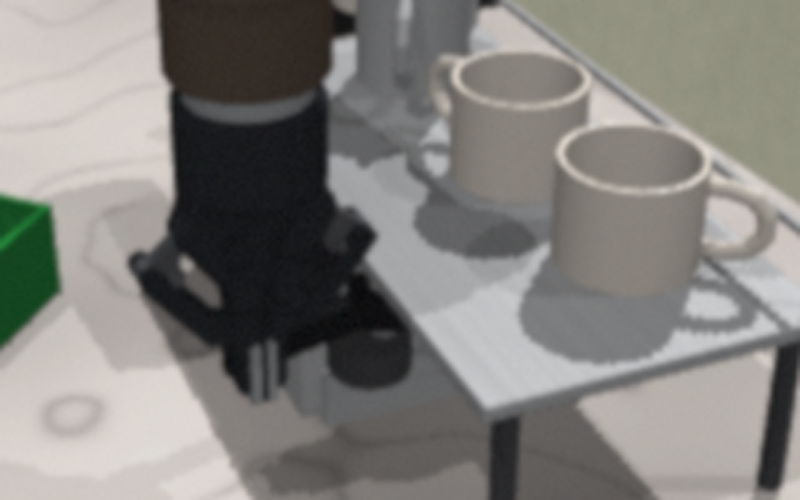

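The lever now runs from the knob (370,330) to behind the fingers (260,370), and the cups haven't moved. I'll continue.

Call:
{"api": "carry_out", "payload": {
  "deltas": [
    {"fingers": 1, "tx": -0.015, "ty": 0.002, "tz": 0, "roll": 0},
    {"fingers": 1, "tx": -0.03, "ty": 0.004, "tz": 0, "roll": 0},
    {"fingers": 1, "tx": -0.045, "ty": 0.006, "tz": 0, "roll": 0},
    {"fingers": 1, "tx": -0.06, "ty": 0.008, "tz": 0, "roll": 0},
    {"fingers": 1, "tx": -0.075, "ty": 0.01, "tz": 0, "roll": 0}
  ]
}}

```text
time_s: 19.0
position: [479.4, -140.8, 248.3]
tool_rot: [[-0.04, -0.999, -0.004], [-0.999, 0.04, -0.0], [0.0, 0.004, -1.0]]
wrist_force: [-2.6, -4.3, 0.0]
gripper_width: -0.1
```

```bash
python3 -c "from lev import *;rep(1)"
```

```text
t 19.0 a 0.146 arc 13.72 tip [ 478.7 -140.8   83.3] tipx-end 3.3 F [-2.6 -4.3  0. ] Fend 3.71
```

Call:
{"api": "carry_out", "payload": {
  "deltas": [
    {"fingers": 1, "tx": -0.015, "ty": 0.002, "tz": 0, "roll": 0},
    {"fingers": 1, "tx": -0.03, "ty": 0.004, "tz": 0, "roll": 0},
    {"fingers": 1, "tx": -0.045, "ty": 0.006, "tz": 0, "roll": 0},
    {"fingers": 1, "tx": -0.06, "ty": 0.008, "tz": 0, "roll": 0},
    {"fingers": 1, "tx": -0.075, "ty": 0.01, "tz": 0, "roll": 0}
  ]
}}

```text
time_s: 19.42
position: [479.5, -137.7, 248.4]
tool_rot: [[-0.04, -0.999, -0.003], [-0.999, 0.04, -0.0], [0.0, 0.003, -1.0]]
wrist_force: [-2.1, -3.9, 0.6]
gripper_width: -0.1
```

```bash
python3 -c "from lev import *;rep(1)"
```

```text
t 19.42 a 0.113 arc 10.58 tip [ 478.9 -137.7   83.4] tipx-end 3.8 F [-2.1 -3.9  0.6] Fend 3.56
```

Call:
{"api": "carry_out", "payload": {
  "deltas": [
    {"fingers": 1, "tx": -0.015, "ty": 0.002, "tz": 0, "roll": 0},
    {"fingers": 1, "tx": -0.03, "ty": 0.004, "tz": 0, "roll": 0},
    {"fingers": 1, "tx": -0.045, "ty": 0.006, "tz": 0, "roll": 0},
    {"fingers": 1, "tx": -0.06, "ty": 0.008, "tz": 0, "roll": 0},
    {"fingers": 1, "tx": -0.075, "ty": 0.01, "tz": 0, "roll": 0}
  ]
}}

```text
time_s: 19.83
position: [479.9, -134.4, 248.7]
tool_rot: [[-0.04, -0.999, -0.001], [-0.999, 0.04, -0.0], [0.0, 0.001, -1.0]]
wrist_force: [-3.2, -5.6, -0.8]
gripper_width: 0.0
```

```bash
python3 -c "from lev import *;rep(1)"
```

```text
t 19.83 a 0.076 arc 7.18 tip [ 479.7 -134.4   83.7] tipx-end 4.8 F [-3.2 -5.6 -0.8] Fend 5.17
```

Call:
{"api": "carry_out", "payload": {
  "deltas": [
    {"fingers": 1, "tx": -0.012, "ty": 0.002, "tz": 0, "roll": 0},
    {"fingers": 1, "tx": -0.024, "ty": 0.004, "tz": 0, "roll": 0},
    {"fingers": 1, "tx": -0.036, "ty": 0.006, "tz": 0, "roll": 0},
    {"fingers": 1, "tx": -0.048, "ty": 0.008, "tz": 0, "roll": 0},
    {"fingers": 1, "tx": -0.06, "ty": 0.01, "tz": 0, "roll": 0}
  ]
}}

```text
time_s: 20.25
position: [479.5, -131.9, 248.6]
tool_rot: [[-0.04, -0.999, -0.001], [-0.999, 0.04, -0.0], [0.0, 0.001, -1.0]]
wrist_force: [-3.8, -4.2, -0.5]
gripper_width: 0.2
```

```bash
python3 -c "from lev import *;rep(1)"
```

```text
t 20.25 a 0.051 arc 4.77 tip [ 479.3 -131.9   83.6] tipx-end 4.4 F [-3.8 -4.2 -0.5] Fend 3.77
```

Call:
{"api": "carry_out", "payload": {
  "deltas": [
    {"fingers": 1, "tx": -0.012, "ty": 0.002, "tz": 0, "roll": 0},
    {"fingers": 1, "tx": -0.024, "ty": 0.004, "tz": 0, "roll": 0},
    {"fingers": 1, "tx": -0.036, "ty": 0.006, "tz": 0, "roll": 0},
    {"fingers": 1, "tx": -0.048, "ty": 0.008, "tz": 0, "roll": 0},
    {"fingers": 1, "tx": -0.06, "ty": 0.01, "tz": 0, "roll": 0}
  ]
}}

```text
time_s: 20.67
position: [479.2, -129.5, 248.6]
tool_rot: [[-0.04, -0.999, -0.001], [-0.999, 0.04, -0.0], [0.0, 0.001, -1.0]]
wrist_force: [-3.1, -4.6, -0.8]
gripper_width: 0.0
```

```bash
python3 -c "from lev import *;rep(1)"
```

```text
t 20.67 a 0.025 arc 2.36 tip [ 479.  -129.5   83.6] tipx-end 4.1 F [-3.1 -4.6 -0.8] Fend 4.36
```

Call:
{"api": "carry_out", "payload": {
  "deltas": [
    {"fingers": 1, "tx": -0.012, "ty": 0.002, "tz": 0, "roll": 0},
    {"fingers": 1, "tx": -0.024, "ty": 0.004, "tz": 0, "roll": 0},
    {"fingers": 1, "tx": -0.036, "ty": 0.006, "tz": 0, "roll": 0},
    {"fingers": 1, "tx": -0.048, "ty": 0.008, "tz": 0, "roll": 0},
    {"fingers": 1, "tx": -0.06, "ty": 0.01, "tz": 0, "roll": 0}
  ]
}}

```text
time_s: 21.08
position: [478.9, -127.1, 248.6]
tool_rot: [[-0.04, -0.999, -0.001], [-0.999, 0.04, -0.0], [0.0, 0.001, -1.0]]
wrist_force: [-3.3, -4.9, -0.4]
gripper_width: -0.2
```

```bash
python3 -c "from lev import *;rep(1)"
```

```text
t 21.08 a -0.0 arc -0.05 tip [ 478.7 -127.1   83.6] tipx-end 3.7 F [-3.3 -4.9 -0.4] Fend 4.73
```

Straight out now, with no bite yet. It must come by 0.2 rad past.

Call:
{"api": "carry_out", "payload": {
  "deltas": [
    {"fingers": 1, "tx": -0.012, "ty": 0.002, "tz": 0, "roll": 0},
    {"fingers": 1, "tx": -0.024, "ty": 0.004, "tz": 0, "roll": 0},
    {"fingers": 1, "tx": -0.036, "ty": 0.004, "tz": 0, "roll": 0},
    {"fingers": 1, "tx": -0.048, "ty": 0.004, "tz": 0, "roll": 0},
    {"fingers": 1, "tx": -0.06, "ty": 0.004, "tz": 0, "roll": 0}
  ]
}}

```text
time_s: 21.5
position: [478.9, -124.7, 248.7]
tool_rot: [[-0.04, -0.999, -0.001], [-0.999, 0.04, -0.0], [0.0, 0.001, -1.0]]
wrist_force: [-3.3, -2.4, 0.3]
gripper_width: 0.2
```

```bash
python3 -c "from lev import *;rep(1)"
```

```text
t 21.5 a -0.027 arc -2.49 tip [ 478.8 -124.7   83.7] tipx-end 3.7 F [-3.3 -2.4  0.3] Fend 2.31
```

Call:
{"api": "carry_out", "payload": {
  "deltas": [
    {"fingers": 1, "tx": -0.012, "ty": 0, "tz": 0, "roll": 0},
    {"fingers": 1, "tx": -0.024, "ty": 0, "tz": 0, "roll": 0},
    {"fingers": 1, "tx": -0.036, "ty": 0, "tz": 0, "roll": 0},
    {"fingers": 1, "tx": -0.048, "ty": 0, "tz": 0, "roll": 0},
    {"fingers": 1, "tx": -0.06, "ty": 0, "tz": 0, "roll": 0}
  ]
}}

```text
time_s: 21.92
position: [479.1, -122.2, 248.7]
tool_rot: [[-0.04, -0.999, -0.001], [-0.999, 0.04, -0.0], [0.0, 0.001, -1.0]]
wrist_force: [-3.1, -3.6, 0.1]
gripper_width: -0.1
```

```bash
python3 -c "from lev import *;rep(1)"
```

```text
t 21.92 a -0.052 arc -4.9 tip [ 479.  -122.3   83.7] tipx-end 3.7 F [-3.1 -3.6  0.1] Fend 3.6
```

Call:
{"api": "carry_out", "payload": {
  "deltas": [
    {"fingers": 1, "tx": -0.012, "ty": 0, "tz": 0, "roll": 0},
    {"fingers": 1, "tx": -0.024, "ty": 0, "tz": 0, "roll": 0},
    {"fingers": 1, "tx": -0.036, "ty": 0, "tz": 0, "roll": 0},
    {"fingers": 1, "tx": -0.048, "ty": 0, "tz": 0, "roll": 0},
    {"fingers": 1, "tx": -0.06, "ty": 0, "tz": 0, "roll": 0}
  ]
}}

```text
time_s: 22.33
position: [479.2, -119.9, 248.8]
tool_rot: [[-0.04, -0.999, -0.001], [-0.999, 0.04, -0.0], [0.0, 0.001, -1.0]]
wrist_force: [-3.3, -3.9, 0.8]
gripper_width: -0.1
```

```bash
python3 -c "from lev import *;rep(1)"
```

```text
t 22.33 a -0.077 arc -7.28 tip [ 479.1 -119.9   83.8] tipx-end 3.6 F [-3.3 -3.9  0.8] Fend 3.9
```

Call:
{"api": "carry_out", "payload": {
  "deltas": [
    {"fingers": 1, "tx": -0.012, "ty": 0, "tz": 0, "roll": 0},
    {"fingers": 1, "tx": -0.024, "ty": 0, "tz": 0, "roll": 0},
    {"fingers": 1, "tx": -0.036, "ty": 0, "tz": 0, "roll": 0},
    {"fingers": 1, "tx": -0.048, "ty": 0, "tz": 0, "roll": 0},
    {"fingers": 1, "tx": -0.06, "ty": 0, "tz": 0, "roll": 0}
  ]
}}

```text
time_s: 22.75
position: [479.3, -117.5, 248.8]
tool_rot: [[-0.04, -0.999, -0.001], [-0.999, 0.04, -0.0], [0.0, 0.001, -1.0]]
wrist_force: [-2.3, -3.1, 0.5]
gripper_width: 0.0
```

```bash
python3 -c "from lev import *;rep(1)"
```

```text
t 22.75 a -0.103 arc -9.7 tip [ 479.2 -117.5   83.8] tipx-end 3.4 F [-2.3 -3.1  0.5] Fend 3.2
```

Call:
{"api": "carry_out", "payload": {
  "deltas": [
    {"fingers": 1, "tx": -0.012, "ty": 0, "tz": 0, "roll": 0},
    {"fingers": 1, "tx": -0.024, "ty": 0, "tz": 0, "roll": 0},
    {"fingers": 1, "tx": -0.036, "ty": 0, "tz": 0, "roll": 0},
    {"fingers": 1, "tx": -0.048, "ty": 0, "tz": 0, "roll": 0},
    {"fingers": 1, "tx": -0.06, "ty": 0, "tz": 0, "roll": 0}
  ]
}}

```text
time_s: 23.17
position: [479.5, -115.2, 248.8]
tool_rot: [[-0.04, -0.999, -0.001], [-0.999, 0.04, -0.0], [0.0, 0.001, -1.0]]
wrist_force: [-3.0, -5.3, -0.1]
gripper_width: 0.4
```

```bash
python3 -c "
from lev import *;rep(1)
g=r.grab_frame('top');cv2.imwrite('pics/top11.png',cv2.resize(g['pixels'][150:300,240:480],(800,500),interpolation=cv2.INTER_CUBIC))
f=r.grab_frame('side');cv2.imwrite('pics/side11.png',cv2.resize(f['pixels'][180:330,240:480],(800,500),interpolation=cv2.INTER_CUBIC))"
```

```text
t 23.17 a -0.127 arc -11.97 tip [ 479.4 -115.2   83.8] tipx-end 3.1 F [-3.  -5.3 -0.1] Fend 5.46
```

View pics/side11.png

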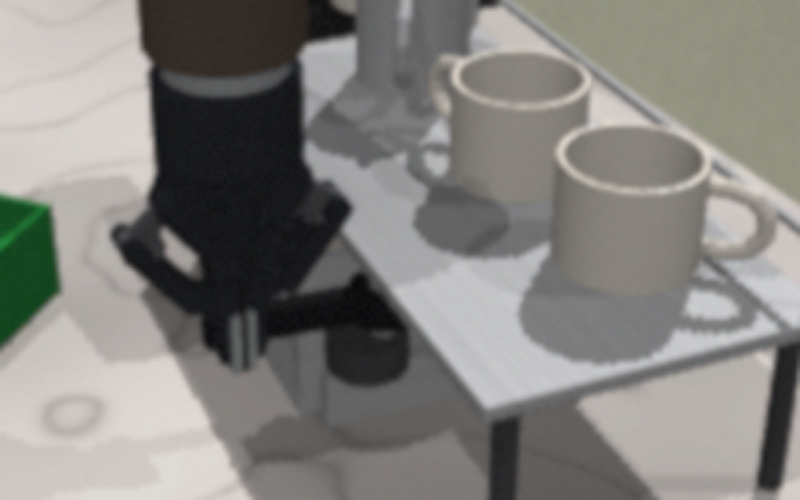

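View pics/top11.png

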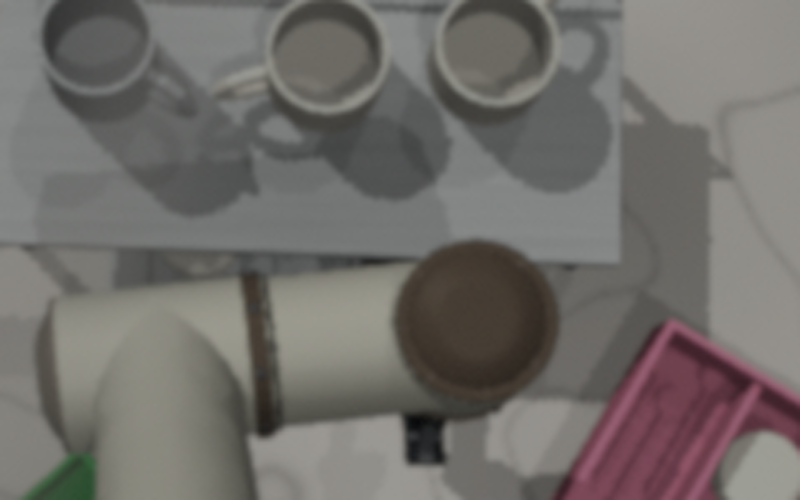

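The lever is turning with the fingers, with the knob at (370,300) and its end at (240,330) in the side view, and the board items unchanged. I'll use smaller steps from here.

Call:
{"api": "carry_out", "payload": {
  "deltas": [
    {"fingers": 1, "tx": -0.01, "ty": 0, "tz": 0, "roll": 0},
    {"fingers": 1, "tx": -0.02, "ty": 0, "tz": 0, "roll": 0},
    {"fingers": 1, "tx": -0.03, "ty": 0, "tz": 0, "roll": 0},
    {"fingers": 1, "tx": -0.04, "ty": 0, "tz": 0, "roll": 0},
    {"fingers": 1, "tx": -0.05, "ty": 0, "tz": 0, "roll": 0}
  ]
}}

```text
time_s: 23.68
position: [479.5, -113.7, 248.8]
tool_rot: [[-0.039, -0.999, -0.001], [-0.999, 0.039, -0.001], [0.001, 0.001, -1.0]]
wrist_force: [-2.9, -9.7, -0.8]
gripper_width: 0.1
```

```bash
python3 -c "from lev import *;rep(1)"
```

```text
t 23.68 a -0.141 arc -13.29 tip [ 479.4 -113.9   83.8] tipx-end 2.9 F [-2.9 -9.7 -0.8] Fend 9.81
```

Call:
{"api": "carry_out", "payload": {
  "deltas": [
    {"fingers": 1, "tx": -0.01, "ty": 0, "tz": 0, "roll": 0},
    {"fingers": 1, "tx": -0.02, "ty": 0, "tz": 0, "roll": 0},
    {"fingers": 1, "tx": -0.03, "ty": 0, "tz": 0, "roll": 0},
    {"fingers": 1, "tx": -0.04, "ty": 0, "tz": 0, "roll": 0},
    {"fingers": 1, "tx": -0.05, "ty": 0, "tz": 0, "roll": 0}
  ]
}}

```text
time_s: 24.1
position: [479.6, -112.4, 248.9]
tool_rot: [[-0.039, -0.999, -0.001], [-0.999, 0.039, -0.002], [0.002, 0.001, -1.0]]
wrist_force: [-2.3, -13.7, -1.3]
gripper_width: -0.3
```

```bash
python3 -c "from lev import *;rep(1)"
```

```text
t 24.1 a -0.154 arc -14.45 tip [ 479.4 -112.8   83.9] tipx-end 2.7 F [ -2.3 -13.7  -1.3] Fend 13.72
```

Call:
{"api": "carry_out", "payload": {
  "deltas": [
    {"fingers": 1, "tx": -0.01, "ty": 0, "tz": 0, "roll": 0},
    {"fingers": 1, "tx": -0.02, "ty": 0, "tz": 0, "roll": 0},
    {"fingers": 1, "tx": -0.03, "ty": 0, "tz": 0, "roll": 0},
    {"fingers": 1, "tx": -0.04, "ty": 0, "tz": 0, "roll": 0},
    {"fingers": 1, "tx": -0.05, "ty": 0, "tz": 0, "roll": 0}
  ]
}}

```text
time_s: 24.52
position: [479.6, -111.1, 248.9]
tool_rot: [[-0.039, -0.999, -0.002], [-0.999, 0.039, -0.004], [0.004, 0.001, -1.0]]
wrist_force: [-1.6, -16.7, -1.9]
gripper_width: 0.1
```

```bash
python3 -c "from lev import *;rep(1)"
```

```text
t 24.52 a -0.165 arc -15.55 tip [ 479.4 -111.7   83.9] tipx-end 2.5 F [ -1.6 -16.7  -1.9] Fend 16.58
```

I ran three calls without reacting between them, so the last push reached about 16.6 N. That's above the firm band but below the 25 N limit. I'll release, ease the lever back a few mm from its other side, and re-tighten to about 11 N.

Call:
{"api": "carry_out", "payload": {
  "deltas": [
    {"fingers": 1, "tx": 0.02, "ty": 0, "tz": 0, "roll": 0},
    {"fingers": 1, "tx": 0.04, "ty": 0, "tz": 0, "roll": 0},
    {"fingers": 1, "tx": 0.06, "ty": 0, "tz": 0, "roll": 0},
    {"fingers": 1, "tx": 0.07, "ty": 0, "tz": 0, "roll": 0},
    {"fingers": 1, "tx": 0.08, "ty": 0, "tz": 0, "roll": 0}
  ]
}}

```text
time_s: 24.93
position: [479.9, -112.2, 248.9]
tool_rot: [[-0.04, -0.999, 0.001], [-0.999, 0.04, 0.0], [-0.0, -0.001, -1.0]]
wrist_force: [-1.9, -2.3, -0.4]
gripper_width: -0.2
```

```bash
python3 -c "from lev import *;rep(1)"
```

```text
t 24.93 a -0.16 arc -15.07 tip [ 480.  -112.2   83.9] tipx-end 3.2 F [-1.9 -2.3 -0.4] Fend 2.43
```

Call:
{"api": "carry_out", "payload": {
  "deltas": [
    {"fingers": 1, "tx": 0.02, "ty": 0, "tz": 0, "roll": 0},
    {"fingers": 1, "tx": 0.04, "ty": 0, "tz": 0, "roll": 0},
    {"fingers": 1, "tx": 0.06, "ty": 0, "tz": 0, "roll": 0},
    {"fingers": 1, "tx": 0.08, "ty": 0, "tz": 0, "roll": 0},
    {"fingers": 1, "tx": 0.1, "ty": 0, "tz": 0, "roll": 0}
  ]
}}

```text
time_s: 25.35
position: [480.0, -116.1, 249.0]
tool_rot: [[-0.039, -0.999, 0.001], [-0.999, 0.039, 0.0], [-0.0, -0.001, -1.0]]
wrist_force: [0.1, -0.0, 0.8]
gripper_width: -0.2
```

```bash
python3 -c "from lev import *;rep(1)"
```

```text
t 25.35 a -0.119 arc -11.17 tip [ 480.2 -116.1   84. ] tipx-end 4.1 F [ 0.1 -0.   0.8] Fend 0.01
```

Call:
{"api": "carry_out", "payload": {
  "deltas": [
    {"fingers": 1, "tx": 0.1, "ty": 0, "tz": -0.4, "roll": 0},
    {"fingers": 1, "tx": 0.1, "ty": 0, "tz": -1.0, "roll": 0},
    {"fingers": 1, "tx": -0.5, "ty": 0, "tz": -1.0, "roll": 0},
    {"fingers": 1, "tx": -1.1, "ty": 0, "tz": -1.0, "roll": 0},
    {"fingers": 1, "tx": -1.5, "ty": 0, "tz": -1.0, "roll": 0}
  ]
}}

```text
time_s: 25.77
position: [482.1, -55.2, 289.5]
tool_rot: [[-0.04, -0.999, 0.002], [-0.999, 0.04, 0.001], [-0.001, -0.002, -1.0]]
wrist_force: [-0.5, 1.0, -1.4]
gripper_width: 0.2
```

Call:
{"api": "carry_out", "payload": {
  "deltas": [
    {"fingers": 1, "tx": 0, "ty": 0, "tz": 0, "roll": 0},
    {"fingers": 1, "tx": 0, "ty": 0, "tz": 0.4, "roll": 0},
    {"fingers": 1, "tx": 0, "ty": 0, "tz": 0.8, "roll": 0},
    {"fingers": 1, "tx": 0, "ty": 0, "tz": 1.0, "roll": 0},
    {"fingers": 1, "tx": 0, "ty": 0, "tz": 1.0, "roll": 0}
  ]
}}

```text
time_s: 26.18
position: [481.3, -56.8, 247.1]
tool_rot: [[-0.04, -0.999, -0.004], [-0.999, 0.04, -0.001], [0.001, 0.004, -1.0]]
wrist_force: [0.4, 0.6, -0.3]
gripper_width: 0.1
```

```bash
python3 -c "
from lev import *;rep(1);go(r,[480,-66,249],-92.3)
f=r.grab_frame('side');cv2.imwrite('pics/side12.png',cv2.resize(f['pixels'][180:330,240:480],(800,500),interpolation=cv2.INTER_CUBIC))"
```

```text
t 26.18 a -0.845 arc -79.41 tip [480.6 -56.9  82.1] tipx-end -28.9 F [ 0.4  0.6 -0.3] Fend -0.68
t 26.18 pos [481.3 -56.8 247.1] yaw -92.31 units [ 0.232  0.022 -0.047] roll -0.002 F [ 0.42  0.63 -0.29] w 0.1
```

View pics/side12.png

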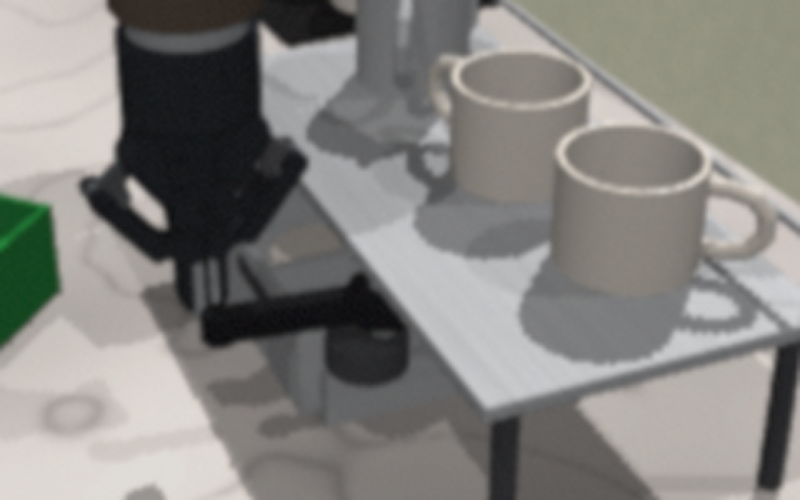

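The fingers are at (205,285), just left of the lever end at (225,325). I'll nudge back gently.

Call:
{"api": "carry_out", "payload": {
  "deltas": [
    {"fingers": 1, "tx": 0.07, "ty": 0, "tz": -0.05, "roll": 0},
    {"fingers": 1, "tx": 0.14, "ty": 0, "tz": -0.05, "roll": 0},
    {"fingers": 1, "tx": 0.21, "ty": 0, "tz": -0.05, "roll": 0},
    {"fingers": 1, "tx": 0.28, "ty": 0, "tz": -0.05, "roll": 0},
    {"fingers": 1, "tx": 0.32, "ty": 0, "tz": -0.05, "roll": 0}
  ]
}}

```text
time_s: 26.65
position: [481.4, -69.6, 251.3]
tool_rot: [[-0.04, -0.999, 0.001], [-0.999, 0.04, 0.0], [-0.0, -0.001, -1.0]]
wrist_force: [-0.3, 0.4, -0.5]
gripper_width: 0.1
```

Call:
{"api": "carry_out", "payload": {
  "deltas": [
    {"fingers": 1, "tx": 0.008, "ty": 0, "tz": 0, "roll": 0},
    {"fingers": 1, "tx": 0.016, "ty": 0, "tz": 0, "roll": 0},
    {"fingers": 1, "tx": 0.024, "ty": 0, "tz": 0, "roll": 0},
    {"fingers": 1, "tx": 0.032, "ty": 0, "tz": 0, "roll": 0},
    {"fingers": 1, "tx": 0.04, "ty": 0, "tz": 0, "roll": 0}
  ]
}}

```text
time_s: 27.07
position: [481.3, -70.7, 250.8]
tool_rot: [[-0.04, -0.999, -0.0], [-0.999, 0.04, -0.0], [0.0, 0.0, -1.0]]
wrist_force: [0.3, -0.3, 0.2]
gripper_width: 0.1
```

```bash
python3 -c "from lev import *;rep(2);go(r,[480,-70,249],-92.3)"
```

```text
t 27.12 a -0.645 arc -60.59 tip [481.3 -70.7  85.8] tipx-end -14.9 F [-0.7 -0.6  0.6] Fend 0.82
t 27.17 a -0.645 arc -60.62 tip [481.3 -70.7  85.8] tipx-end -14.9 F [ 0.3 -0.3  0.1] Fend 0.03
t 27.17 pos [481.3 -70.7 250.8] yaw -92.27 units [-0.016  0.034  0.045] roll 0.006 F [ 0.32 -0.26  0.09] w 0.0
```

Call:
{"api": "carry_out", "payload": {
  "deltas": [
    {"fingers": 1, "tx": 0.008, "ty": 0, "tz": 0, "roll": 0},
    {"fingers": 1, "tx": 0.016, "ty": 0, "tz": 0, "roll": 0},
    {"fingers": 1, "tx": 0.024, "ty": 0, "tz": 0, "roll": 0},
    {"fingers": 1, "tx": 0.032, "ty": 0, "tz": 0, "roll": 0},
    {"fingers": 1, "tx": 0.04, "ty": 0, "tz": 0, "roll": 0}
  ]
}}

```text
time_s: 27.58
position: [481.1, -72.3, 250.8]
tool_rot: [[-0.04, -0.999, -0.001], [-0.999, 0.04, 0.0], [-0.0, 0.001, -1.0]]
wrist_force: [-1.1, 1.9, 1.2]
gripper_width: 0.1
```

Call:
{"api": "carry_out", "payload": {
  "deltas": [
    {"fingers": 1, "tx": 0.008, "ty": 0, "tz": 0, "roll": 0},
    {"fingers": 1, "tx": 0.016, "ty": 0, "tz": 0, "roll": 0},
    {"fingers": 1, "tx": 0.024, "ty": 0, "tz": 0, "roll": 0},
    {"fingers": 1, "tx": 0.032, "ty": 0, "tz": 0, "roll": 0},
    {"fingers": 1, "tx": 0.04, "ty": 0, "tz": 0, "roll": 0}
  ]
}}

```text
time_s: 28.0
position: [481.0, -73.9, 250.7]
tool_rot: [[-0.04, -0.999, -0.001], [-0.999, 0.04, 0.0], [-0.0, 0.001, -1.0]]
wrist_force: [-3.2, 3.5, 1.5]
gripper_width: 0.1
```

Call:
{"api": "carry_out", "payload": {
  "deltas": [
    {"fingers": 1, "tx": 0.01, "ty": 0, "tz": 0, "roll": 0},
    {"fingers": 1, "tx": 0.02, "ty": 0, "tz": 0, "roll": 0},
    {"fingers": 1, "tx": 0.03, "ty": 0, "tz": 0, "roll": 0},
    {"fingers": 1, "tx": 0.04, "ty": 0, "tz": 0, "roll": 0},
    {"fingers": 1, "tx": 0.05, "ty": 0, "tz": 0, "roll": 0}
  ]
}}

```text
time_s: 28.42
position: [480.9, -76.0, 250.7]
tool_rot: [[-0.04, -0.999, -0.001], [-0.999, 0.04, 0.0], [-0.0, 0.001, -1.0]]
wrist_force: [-2.2, 3.7, 0.6]
gripper_width: -0.3
```

Call:
{"api": "carry_out", "payload": {
  "deltas": [
    {"fingers": 1, "tx": -0.05, "ty": 0, "tz": 0, "roll": 0},
    {"fingers": 1, "tx": -0.15, "ty": 0, "tz": 0, "roll": 0},
    {"fingers": 1, "tx": -0.3, "ty": 0, "tz": 0, "roll": 0},
    {"fingers": 1, "tx": -0.4, "ty": 0, "tz": -0.5, "roll": 0},
    {"fingers": 1, "tx": -0.4, "ty": 0, "tz": -1.1, "roll": 0}
  ]
}}

```text
time_s: 28.83
position: [481.6, -59.3, 293.9]
tool_rot: [[-0.039, -0.999, -0.004], [-0.999, 0.039, -0.001], [0.001, 0.004, -1.0]]
wrist_force: [0.8, -0.4, 0.6]
gripper_width: 0.0
```

```bash
python3 -c "from lev import *;rep(1);go(r,[480,-124,290],-92.3)"
```

```text
t 28.83 a -0.804 arc -75.59 tip [481.  -59.5 128.9] tipx-end -25.6 F [ 0.8 -0.4  0.6] Fend -0.23
t 28.83 pos [481.6 -59.3 293.9] yaw -92.23 units [ 1.618 -0.023  0.1  ] roll 0.015 F [ 0.81 -0.43  0.6 ] w 0.0
```

Call:
{"api": "carry_out", "payload": {
  "deltas": [
    {"fingers": 1, "tx": 0.6, "ty": 0, "tz": 0, "roll": 0},
    {"fingers": 1, "tx": 1.2, "ty": 0, "tz": 0, "roll": 0},
    {"fingers": 1, "tx": 1.75, "ty": 0, "tz": 0, "roll": 0},
    {"fingers": 1, "tx": 1.75, "ty": 0, "tz": 0, "roll": 0},
    {"fingers": 1, "tx": 1.75, "ty": 0, "tz": 0.4, "roll": 0}
  ]
}}

```text
time_s: 29.25
position: [480.4, -130.6, 281.4]
tool_rot: [[-0.041, -0.999, 0.008], [-0.999, 0.041, -0.001], [0.001, -0.008, -1.0]]
wrist_force: [0.2, 0.1, 0.2]
gripper_width: 0.0
```

Call:
{"api": "carry_out", "payload": {
  "deltas": [
    {"fingers": 1, "tx": 0, "ty": 0, "tz": 0.3, "roll": 0},
    {"fingers": 1, "tx": 0, "ty": 0, "tz": 0.6, "roll": 0},
    {"fingers": 1, "tx": 0, "ty": 0, "tz": 0.7, "roll": 0},
    {"fingers": 1, "tx": 0, "ty": 0, "tz": 0.7, "roll": 0},
    {"fingers": 1, "tx": 0, "ty": 0, "tz": 0.7, "roll": 0}
  ]
}}

```text
time_s: 29.67
position: [479.4, -129.6, 251.1]
tool_rot: [[-0.039, -0.999, 0.0], [-0.999, 0.039, -0.0], [0.0, -0.0, -1.0]]
wrist_force: [0.4, -0.1, 1.0]
gripper_width: -0.1
```

```bash
python3 -c "from lev import *;rep(2);go(r,[480,-120,249],-92.3)"
```

```text
t 29.72 a 0.026 arc 2.48 tip [ 479.7 -129.7   86.4] tipx-end 4.8 F [-0.3 -0.7  0.1] Fend 0.63
t 29.77 a 0.027 arc 2.51 tip [ 479.7 -129.7   86.6] tipx-end 4.9 F [-1.   0.5  0.8] Fend -0.61
t 29.77 pos [ 479.5 -129.7  251.6] yaw -92.25 units [-0.242 -0.004  0.065] roll 0.011 F [-1.01  0.51  0.79] w -0.1
```

Call:
{"api": "carry_out", "payload": {
  "deltas": [
    {"fingers": 1, "tx": -0.05, "ty": 0, "tz": 0.06, "roll": 0},
    {"fingers": 1, "tx": -0.1, "ty": 0, "tz": 0.06, "roll": 0},
    {"fingers": 1, "tx": -0.15, "ty": 0, "tz": 0.06, "roll": 0},
    {"fingers": 1, "tx": -0.2, "ty": 0, "tz": 0.06, "roll": 0},
    {"fingers": 1, "tx": -0.24, "ty": 0, "tz": 0.06, "roll": 0}
  ]
}}

```text
time_s: 30.18
position: [479.4, -120.0, 248.6]
tool_rot: [[-0.039, -0.999, 0.0], [-0.999, 0.039, -0.0], [-0.0, -0.0, -1.0]]
wrist_force: [-0.6, -0.3, -0.0]
gripper_width: 0.1
```

Call:
{"api": "carry_out", "payload": {
  "deltas": [
    {"fingers": 1, "tx": -0.008, "ty": 0, "tz": 0, "roll": 0},
    {"fingers": 1, "tx": -0.016, "ty": 0, "tz": 0, "roll": 0},
    {"fingers": 1, "tx": -0.024, "ty": 0, "tz": 0, "roll": 0},
    {"fingers": 1, "tx": -0.032, "ty": 0, "tz": 0, "roll": 0},
    {"fingers": 1, "tx": -0.04, "ty": 0, "tz": 0, "roll": 0}
  ]
}}

```text
time_s: 30.6
position: [479.4, -118.7, 248.4]
tool_rot: [[-0.04, -0.999, -0.0], [-0.999, 0.04, -0.0], [0.0, 0.0, -1.0]]
wrist_force: [0.0, -0.0, -0.1]
gripper_width: 0.2
```

```bash
python3 -c "from lev import *;rep(2)"
```

```text
t 30.65 a -0.09 arc -8.49 tip [ 479.4 -118.7   83.4] tipx-end 3.7 F [-0.   0.5  0.3] Fend -0.52
t 30.7 a -0.09 arc -8.44 tip [ 479.4 -118.7   83.4] tipx-end 3.7 F [-0.8  0.2  0.1] Fend -0.15
```

Call:
{"api": "carry_out", "payload": {
  "deltas": [
    {"fingers": 1, "tx": -0.01, "ty": 0, "tz": 0, "roll": 0},
    {"fingers": 1, "tx": -0.02, "ty": 0, "tz": 0, "roll": 0},
    {"fingers": 1, "tx": -0.03, "ty": 0, "tz": 0, "roll": 0},
    {"fingers": 1, "tx": -0.04, "ty": 0, "tz": 0, "roll": 0},
    {"fingers": 1, "tx": -0.05, "ty": 0, "tz": 0, "roll": 0}
  ]
}}

```text
time_s: 31.12
position: [479.5, -117.1, 248.4]
tool_rot: [[-0.04, -0.999, -0.0], [-0.999, 0.04, -0.001], [0.001, 0.0, -1.0]]
wrist_force: [0.8, -5.2, -0.5]
gripper_width: 0.1
```

```bash
python3 -c "from lev import *;rep(2)"
```

```text
t 31.17 a -0.107 arc -10.09 tip [ 479.4 -117.1   83.4] tipx-end 3.5 F [ 0.5 -3.6 -0.3] Fend 3.53
t 31.22 a -0.107 arc -10.09 tip [ 479.5 -117.1   83.4] tipx-end 3.5 F [-0.3 -4.6 -1.1] Fend 4.54
```

Call:
{"api": "carry_out", "payload": {
  "deltas": [
    {"fingers": 1, "tx": -0.01, "ty": 0, "tz": 0, "roll": 0},
    {"fingers": 1, "tx": -0.02, "ty": 0, "tz": 0, "roll": 0},
    {"fingers": 1, "tx": -0.03, "ty": 0, "tz": 0, "roll": 0},
    {"fingers": 1, "tx": -0.04, "ty": 0, "tz": 0, "roll": 0},
    {"fingers": 1, "tx": -0.05, "ty": 0, "tz": 0, "roll": 0}
  ]
}}

```text
time_s: 31.63
position: [479.5, -114.8, 248.4]
tool_rot: [[-0.04, -0.999, -0.0], [-0.999, 0.04, -0.0], [0.0, 0.0, -1.0]]
wrist_force: [-0.9, -5.0, -1.3]
gripper_width: -0.6
```

```bash
python3 -c "from lev import *;rep(2)"
```

```text
t 31.68 a -0.132 arc -12.45 tip [ 479.5 -114.8   83.4] tipx-end 3.2 F [ 0.1 -5.3 -0.9] Fend 5.27
t 31.73 a -0.132 arc -12.44 tip [ 479.5 -114.8   83.4] tipx-end 3.2 F [-0.3 -5.3 -0.3] Fend 5.3
```

Call:
{"api": "carry_out", "payload": {
  "deltas": [
    {"fingers": 1, "tx": -0.006, "ty": 0, "tz": 0, "roll": 0},
    {"fingers": 1, "tx": -0.012, "ty": 0, "tz": 0, "roll": 0},
    {"fingers": 1, "tx": -0.018, "ty": 0, "tz": 0, "roll": 0},
    {"fingers": 1, "tx": -0.024, "ty": 0, "tz": 0, "roll": 0},
    {"fingers": 1, "tx": -0.03, "ty": 0, "tz": 0, "roll": 0}
  ]
}}

```text
time_s: 32.15
position: [479.6, -113.7, 248.4]
tool_rot: [[-0.04, -0.999, -0.0], [-0.999, 0.04, -0.0], [0.0, 0.0, -1.0]]
wrist_force: [-0.3, -5.6, -0.6]
gripper_width: -0.3
```

```bash
python3 -c "from lev import *;rep(2)"
```

```text
t 32.2 a -0.144 arc -13.5 tip [ 479.5 -113.7   83.4] tipx-end 3.1 F [ 1.3 -5.5  0. ] Fend 5.32
t 32.25 a -0.144 arc -13.51 tip [ 479.5 -113.7   83.4] tipx-end 3.0 F [-0.1 -4.8 -0.2] Fend 4.76
```

Call:
{"api": "carry_out", "payload": {
  "deltas": [
    {"fingers": 1, "tx": -0.006, "ty": 0, "tz": 0, "roll": 0},
    {"fingers": 1, "tx": -0.012, "ty": 0, "tz": 0, "roll": 0},
    {"fingers": 1, "tx": -0.018, "ty": 0, "tz": 0, "roll": 0},
    {"fingers": 1, "tx": -0.024, "ty": 0, "tz": 0, "roll": 0},
    {"fingers": 1, "tx": -0.03, "ty": 0, "tz": 0, "roll": 0}
  ]
}}

```text
time_s: 32.67
position: [479.6, -112.6, 248.4]
tool_rot: [[-0.039, -0.999, -0.0], [-0.999, 0.039, -0.001], [0.001, 0.0, -1.0]]
wrist_force: [0.4, -6.9, -0.0]
gripper_width: 0.1
```

```bash
python3 -c "from lev import *;rep(2)"
```

```text
t 32.72 a -0.155 arc -14.54 tip [ 479.6 -112.7   83.5] tipx-end 2.9 F [ 0.4 -7.5 -0.4] Fend 7.32
t 32.77 a -0.154 arc -14.52 tip [ 479.6 -112.7   83.4] tipx-end 2.9 F [ 0.7 -7.2 -0.4] Fend 7.02
```

Call:
{"api": "carry_out", "payload": {
  "deltas": [
    {"fingers": 1, "tx": -0.006, "ty": 0, "tz": 0, "roll": 0},
    {"fingers": 1, "tx": -0.012, "ty": 0, "tz": 0, "roll": 0},
    {"fingers": 1, "tx": -0.018, "ty": 0, "tz": 0, "roll": 0},
    {"fingers": 1, "tx": -0.024, "ty": 0, "tz": 0, "roll": 0},
    {"fingers": 1, "tx": -0.03, "ty": 0, "tz": 0, "roll": 0}
  ]
}}

```text
time_s: 33.18
position: [479.7, -111.8, 248.4]
tool_rot: [[-0.039, -0.999, -0.001], [-0.999, 0.039, -0.001], [0.001, 0.001, -1.0]]
wrist_force: [0.9, -10.8, -1.2]
gripper_width: -0.2
```

```bash
python3 -c "from lev import *;rep(3)"
```

```text
t 33.23 a -0.161 arc -15.17 tip [ 479.6 -112.1   83.4] tipx-end 2.8 F [  1.3 -10.6  -2.7] Fend 10.3
t 33.28 a -0.161 arc -15.17 tip [ 479.6 -112.1   83.4] tipx-end 2.8 F [  0.5 -10.3  -1.6] Fend 10.12
t 33.33 a -0.161 arc -15.18 tip [ 479.6 -112.1   83.4] tipx-end 2.8 F [  0.5 -10.1  -0.9] Fend 9.9
```

Call:
{"api": "carry_out", "payload": {
  "deltas": [
    {"fingers": 1, "tx": -0.004, "ty": 0, "tz": 0, "roll": 0},
    {"fingers": 1, "tx": -0.008, "ty": 0, "tz": 0, "roll": 0},
    {"fingers": 1, "tx": -0.013, "ty": 0, "tz": 0, "roll": 0},
    {"fingers": 1, "tx": -0.013, "ty": 0, "tz": 0, "roll": 0},
    {"fingers": 1, "tx": -0.013, "ty": 0, "tz": 0, "roll": 0}
  ]
}}

```text
time_s: 33.75
position: [479.7, -111.6, 248.4]
tool_rot: [[-0.039, -0.999, -0.001], [-0.999, 0.039, -0.002], [0.002, 0.001, -1.0]]
wrist_force: [1.6, -11.6, -1.0]
gripper_width: -0.2
```

```bash
python3 -c "from lev import *;rep(4)"
```

```text
t 33.8 a -0.163 arc -15.36 tip [ 479.6 -111.9   83.4] tipx-end 2.7 F [  1.5 -11.6  -1.6] Fend 11.25
t 33.85 a -0.163 arc -15.34 tip [ 479.6 -111.9   83.4] tipx-end 2.7 F [  0.7 -12.4  -1.8] Fend 12.16
t 33.9 a -0.163 arc -15.34 tip [ 479.6 -111.9   83.4] tipx-end 2.7 F [  1.3 -12.7  -1. ] Fend 12.33
t 33.95 a -0.163 arc -15.33 tip [ 479.6 -111.9   83.4] tipx-end 2.7 F [  0.9 -11.3  -1.5] Fend 11.05
```

It's firm at about 11.6 N. Releasing and moving clear.

Call:
{"api": "carry_out", "payload": {
  "deltas": [
    {"fingers": 1, "tx": 0.03, "ty": 0, "tz": 0, "roll": 0},
    {"fingers": 1, "tx": 0.08, "ty": 0, "tz": 0, "roll": 0},
    {"fingers": 1, "tx": 0.2, "ty": 0, "tz": 0, "roll": 0},
    {"fingers": 1, "tx": 0.4, "ty": 0, "tz": 0, "roll": 0},
    {"fingers": 1, "tx": 0.7, "ty": 0, "tz": 0, "roll": 0}
  ]
}}

```text
time_s: 34.37
position: [478.8, -138.4, 248.5]
tool_rot: [[-0.038, -0.999, 0.001], [-0.999, 0.038, 0.001], [-0.001, -0.001, -1.0]]
wrist_force: [0.4, -0.2, 0.6]
gripper_width: 0.2
```

Call:
{"api": "carry_out", "payload": {
  "deltas": [
    {"fingers": 1, "tx": 0.1, "ty": 0.2, "tz": -0.5, "roll": 0},
    {"fingers": 1, "tx": 0.1, "ty": 0.6, "tz": -1.2, "roll": 0},
    {"fingers": 1, "tx": 0.1, "ty": 1.2, "tz": -1.9, "roll": 0},
    {"fingers": 1, "tx": 0.1, "ty": 1.9, "tz": -2.4, "roll": 0},
    {"fingers": 1, "tx": 0.1, "ty": 2.6, "tz": -2.8, "roll": 0}
  ]
}}

```text
time_s: 34.78
position: [373.8, -138.6, 362.0]
tool_rot: [[-0.04, -0.999, 0.002], [-0.999, 0.04, 0.0], [-0.0, -0.002, -1.0]]
wrist_force: [-0.1, -0.4, -0.3]
gripper_width: -0.1
```

```bash
python3 - <<'E'
from lev import *
f=r.grab_frame("top");g=r.grab_frame("side");print(r.state()["wrist_force"].round(1))
W=lambda x,y,z:np.r_[o+x*X+y*Y,z]
ty=33.5;a=-.16
polys=[[W(0,-210,115),W(0,210,115)],[W(-30,ty-75,66),W(-30,ty+75,66),W(0,ty+75,66),W(0,ty-75,66)],[W(12,-65,96),W(12-94*np.cos(a),-65-94*np.sin(a),96)]]
for n,F in(("top",f),("side",g)):
    cv2.imwrite(f"pics/full_{n}.png",F["pixels"])
    im=cv2.convertScaleAbs(F["pixels"],alpha=1.5,beta=10)
    im=cv2.resize(im,None,fx=5,fy=5,interpolation=cv2.INTER_CUBIC)
    for P in polys: cv2.polylines(im,[np.array([(pr(F,p)+.5)*5 for p in P]).astype(int)],True,(0,0,255),1)
    c=(im[1000:1350,1300:2100] if n=="top" else im[950:1550,1350:2150])
    cv2.imwrite(f"pics/ov3_{n}.png",c)
E
```

```text
[ 0.5 -1.1 -0.5]
```

View pics/ov3_top.png

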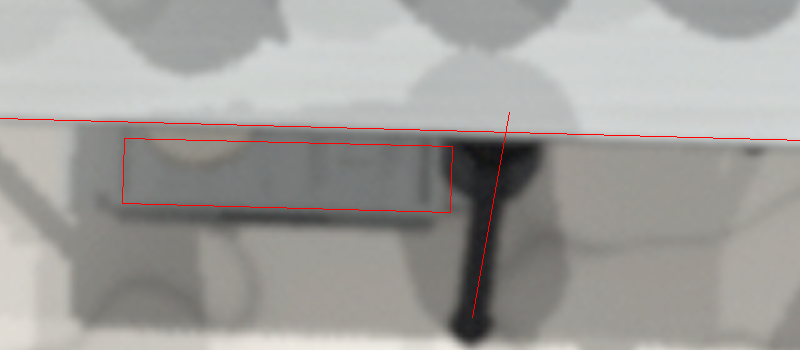

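View pics/ov3_side.png

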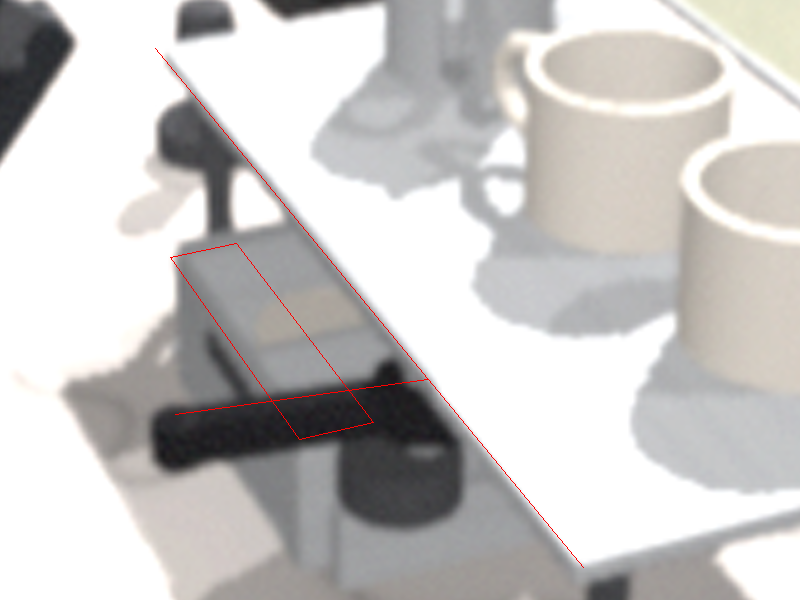

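View pics/full_side.png

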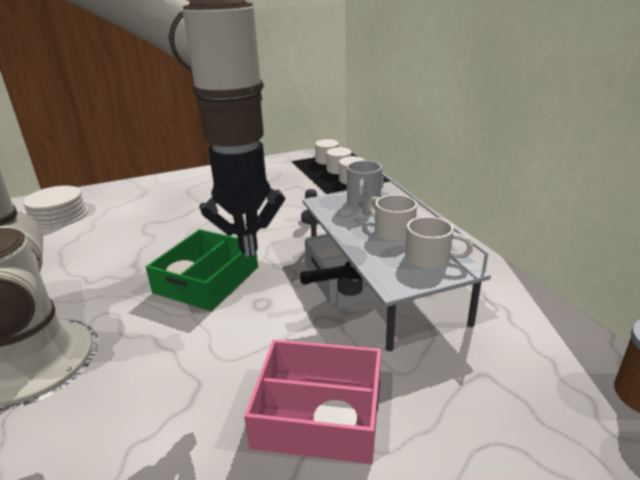

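The tray front sits at the same image row as before clamping (≈244). The lever rests slightly left of straight out, the board items and tamper are unmoved, and the robot is clear. Handing in.

```bash
python3 -c "
from workcell import r
print(r.close_job(), r.state()['time_s'])"
```

```text
the job is handed in; nothing more can be done
the job is handed in; nothing more can be done
```

I pushed the grey tray onto its back stop and clamped it with the lever at about 11.6 N. The job was handed in at about 35 s, with the arm clear of everything.

- **Tray:** It slid with about 2 N, then the push climbed steeply to about 10 N at the stop. After clamping, its front sits at the same image row as before. In both views it matches the predicted home position to within a few mm.
- **Lever:** The lever bit about 0.14 rad past straight out. I ran three steps without checking between them, so the first tightening reached 16.6 N. That is above the 9–14 N firm band but below the 25 N limit. I eased the lever back a few mm from its other side and re-tightened it to about 11.6 N (readings 11.1–12.3 N). It stayed where I left it, about 0.16 rad past straight out.
- **Other things:** In the last pictures the cups, jug and tamper looked unmoved, and the wrist force had dropped to roughly zero. I judged this by eye and did not measure it.

The second tightening bit about 1–1.5 mm later in lever travel than the first. I take that as the tray settling against the fence, but I did not confirm it.

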